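Make up the loan puncture kits, weeding out tins with stiff lids

ROBOT

A 7-joint arm with a two-finger parallel gripper is mounted at the origin on the work surface. World frame = base frame: x ahead of the robot, y to its left, z up, the work surface at z = 0. Lengths are in m, angles in rad, forces in N, time in s.
With the tool pointing down it reaches from about 0.35 to 0.9 m from the base axis. Payload 19.9 kg.
Tool frame: the origin (TCP) lies between the finger pads; the fingertips stand 22 mm ahead of it and the grasp point (between the pads) lies 3 mm ahead of it; y points along the fingers, x is the direction in which the jaws open and shut, and the axes are right-handed (so a half turn about y gives the same grasp; the last joint's range is limited). The gripper opens to 85 mm and grips with 20 to 120 N. Pads are 22 mm wide; open, the fingers measure 114 mm over their backs; the gripper's body (76 mm by 85 mm) begins 54 mm behind the grasp point. The pads swing forward as they close: fully open they stand 13 mm farther back than shut.
Start: joints at [-0.042, 0.417, -0.01, 1.614, 0.005, 1.111, -0.053], TCP at [0.625, 0, 0.253] pointing down, gripper open.
Joint ranges: [-2.81, 2.81], [-0.39, 2.02], [-1.27, 1.25], [0.06, 2.57], [-1.19, 4.33], [0.19, 2], [-2.82, 2.82]. Speed limits (rad/s): [1.89, 1.89, 2.39, 2.39, 3.01, 3.01, 3.01].

INTERFACE

Orientations are given as a rotation vector (axis times angle).
In Python, from station import manip, cams gives the robot as it stands.
- The arm moves only by the tool servo_tool, never from a script. Its argument "motion" is a list of rows, each a list of 3 entries, a list of its own where there are three numbers: the turn, a rotation vector about the tool's x, y, z in rad, then the shift along the tool's x, y, z in mm, then the finger opening in mm, from 0 to 85.4. In form: [[[ax, ay, az], [x, y, z], jaw], ...]. A call has 1 to 20 rows; each row is the pose to reach, as a shift and turn from the pose commanded when the call began, along the tool's axes at that moment; what a row does not reach only later rows make up. A row lasts 1/8 s, in which the tool goes at most 62.5 mm and 10.7 degrees, less where a joint would pass 70% of its speed; a pose out of reach is approached as far as the arm can. A call with a gripper value outside its range is refused whole. The fingers move at their own pace and stop on an object; the grip force is fixed at half the most. Time passes only in rows, so rows that repeat a pose let the fingers close. It gives the time, the measured TCP pose, the force and the opening at its end, in the units of the state.
- manip.sense(): the state, without advancing time (a new reading comes with each control period).
- cams.camera(name): name is "scene" or "side" or "wrist"; returns the picture (384x512x3 uint8, red, green, blue); there is no depth.
- cams.camera_info(name): a dict with "intrinsics" (3x3 intrinsics, pixels), "position" and "attitude" of the camera in the world. Camera axes: x right, y down, z forward; pixel columns grow to the right and rows downward; lengths in m; the calibration is good to about 2 mm. A picture is of the moment at which its call begins: read the wrist's pose just before it. camera_info takes no time and is no camera call; for the wrist camera it gives the pose at the moment of the call.
- manip.hand_in(): hands the job in, once; it reports no verdict.
Trained networks look in the newest picture that a camera, given by its name, has taken for a name from the list of things; names that differ only in an ending like _2 or _b are one class to them, and where a whole thing is asked for, a point or a joint stands for the part that bears it (a point fixed in the world has none). Each returns a list of dicts, best first, with "p" (0 to 1); they miss things now and then, are a little off and sometimes report something else, mostly with a low value. They report only what shows in the picture. A call takes as long as a camera call.
- cams.spot_in(camera, target): "pixel" ([column, row] in pixels, amid what is visible of it).
- cams.place_of(camera, target): "pixel" ([column, row] in pixels: a listed point, or the origin of a listed thing).
The state is a dict: "clock": time; "q": joint angles; "joint_vel": joint speeds; "effort": joint torques, N m; "tcp_pos": TCP position; "eef_rot": TCP orientation; "force": force on the tool from outside, world axes, zero at the start; "wrist_torque": the same for the moment, N m; "grip_width": finger opening in m.
Only numpy, scipy, OpenCV 4.12 (cv2) and the standard library are available. Lean on these libraries where they do the work, as an engineer would, in place of code of your own. Each camera call takes 0.05 s, during which the arm holds its last target. There are 200 camera calls.

TASK

Open each blue tin on the shelf and see whether its lid swings freely. Lay a green tyre lever in every tin whose lid does, shut it and slide it hinge end first under the ledge of the stock rack, one tin to a lane, until the tin is wholly under (the ball pull may stick out); stand every tin whose lid is stiff, empty, in the red tray with its lid left standing up open for oiling. Leave the light, jar, rasp and valve core remover alone.

Things in the scene. Friction and masses are not known exactly. Their poses are not given: they have to be found in the camera images.
- tin_a_c (a point): Centre of a blue flip-top tin (None: absent; 2 to 4 are there, all alike, shut and empty), 18 mm above its underside. Shut: 120 mm long (x), 66 wide (y), 37 tall; 3 mm walls to 31 mm up, 3 mm floor, inside 114 x 60 x 28 mm; about 0.5 kg. The lid's hinge line runs along y at the +x end: 60 mm along x from this point, 13 mm above it. A ball pull sticks out at the -x end.
- tin_a_pull (a point): Centre of this tin's black ball pull, 20 mm across, on a thin stem 26 mm out from the lid's end, 33 mm above the underside when shut; turns with the lid, 146 mm from the hinge. Pinched from above, closing along the tin's y, it turns between the fingers. Tips more than 15 mm below the ball's centre strike the lid's edge when the lid stands up.
- tin_a_lid (a joint): Lid angle, rad: 0 shut, 1.57 upright, 1.92 at its stop, leaning back. A free lid let go below about 1.5 drops shut, past about 1.65 drops back on its stop. A stiff one (hinge friction 0.11 N m, about 1 N at the ball) stays at any angle where it is let go. Which tins are stiff cannot be seen.
- tin_b_c (a point): Centre of a blue flip-top tin (None: absent; 2 to 4 are there, all alike, shut and empty), 18 mm above its underside. Shut: 120 mm long (x), 66 wide (y), 37 tall; 3 mm walls to 31 mm up, 3 mm floor, inside 114 x 60 x 28 mm; about 0.5 kg. The lid's hinge line runs along y at the +x end: 60 mm along x from this point, 13 mm above it. A ball pull sticks out at the -x end.
- tin_b_pull (a point): Centre of this tin's black ball pull, 20 mm across, on a thin stem 26 mm out from the lid's end, 33 mm above the underside when shut; turns with the lid, 146 mm from the hinge. Pinched from above, closing along the tin's y, it turns between the fingers. Tips more than 15 mm below the ball's centre strike the lid's edge when the lid stands up.
- tin_b_lid (a joint): Lid angle, rad: 0 shut, 1.57 upright, 1.92 at its stop, leaning back. A free lid let go below about 1.5 drops shut, past about 1.65 drops back on its stop. A stiff one (hinge friction 0.11 N m, about 1 N at the ball) stays at any angle where it is let go. Which tins are stiff cannot be seen.
- tin_c_c (a point): Centre of a blue flip-top tin (None: absent; 2 to 4 are there, all alike, shut and empty), 18 mm above its underside. Shut: 120 mm long (x), 66 wide (y), 37 tall; 3 mm walls to 31 mm up, 3 mm floor, inside 114 x 60 x 28 mm; about 0.5 kg. The lid's hinge line runs along y at the +x end: 60 mm along x from this point, 13 mm above it. A ball pull sticks out at the -x end.
- tin_c_pull (a point): Centre of this tin's black ball pull, 20 mm across, on a thin stem 26 mm out from the lid's end, 33 mm above the underside when shut; turns with the lid, 146 mm from the hinge. Pinched from above, closing along the tin's y, it turns between the fingers. Tips more than 15 mm below the ball's centre strike the lid's edge when the lid stands up.
- tin_c_lid (a joint): Lid angle, rad: 0 shut, 1.57 upright, 1.92 at its stop, leaning back. A free lid let go below about 1.5 drops shut, past about 1.65 drops back on its stop. A stiff one (hinge friction 0.11 N m, about 1 N at the ball) stays at any angle where it is let go. Which tins are stiff cannot be seen.
- tin_d_c (a point): Centre of a blue flip-top tin (None: absent; 2 to 4 are there, all alike, shut and empty), 18 mm above its underside. Shut: 120 mm long (x), 66 wide (y), 37 tall; 3 mm walls to 31 mm up, 3 mm floor, inside 114 x 60 x 28 mm; about 0.5 kg. The lid's hinge line runs along y at the +x end: 60 mm along x from this point, 13 mm above it. A ball pull sticks out at the -x end.
- tin_d_pull (a point): Centre of this tin's black ball pull, 20 mm across, on a thin stem 26 mm out from the lid's end, 33 mm above the underside when shut; turns with the lid, 146 mm from the hinge. Pinched from above, closing along the tin's y, it turns between the fingers. Tips more than 15 mm below the ball's centre strike the lid's edge when the lid stands up.
- tin_d_lid (a joint): Lid angle, rad: 0 shut, 1.57 upright, 1.92 at its stop, leaning back. A free lid let go below about 1.5 drops shut, past about 1.65 drops back on its stop. A stiff one (hinge friction 0.11 N m, about 1 N at the ball) stays at any angle where it is let go. Which tins are stiff cannot be seen.
- lever_1_c (a point): Centre of a green plastic tyre lever, 98 mm long (its x, spoon tip at +x), 16 mm wide (y), 12 mm thick (z), 30 g, lying flat on the tiles.
- lever_2_c (a point): Centre of a green plastic tyre lever, 98 mm long (its x, spoon tip at +x), 16 mm wide (y), 12 mm thick (z), 30 g, lying flat on the tiles.
- lever_3_c (a point): Centre of a green plastic tyre lever, 98 mm long (its x, spoon tip at +x), 16 mm wide (y), 12 mm thick (z), 30 g, lying flat on the tiles.
- lane_left (a point): The left lane (seen from the robot) of the low plywood stock rack, fixed: point on the tiles, mid-mouth; its x axis runs straight in. 80 mm wide, 132 mm deep to a low stop, roofed by a clear plastic ledge with wooden edge strips 46 mm above the tiles (top at 54 mm), front edge at the mouth; walls and divider 8 mm thick; the tiles are its floor. Takes one tin, hinge end first.
- lane_right (a point): The right lane (seen from the robot) of the low plywood stock rack, fixed: point on the tiles, mid-mouth; its x axis runs straight in. 80 mm wide, 132 mm deep to a low stop, roofed by a clear plastic ledge with wooden edge strips 46 mm above the tiles (top at 54 mm), front edge at the mouth; walls and divider 8 mm thick; the tiles are its floor. Takes one tin, hinge end first.
- tray: Red plastic reject tray, fixed, open on top: 172 mm (its x) by 222 mm (y) outside, walls 4 mm thick and 18 mm high, floor 4 mm thick; origin at the centre of its underside. Room for two tins side by side, long side along its x.
- light: Yellow push-button work light, 45 x 75 x 115 mm with a wire handle on top to 135 mm, standing; a bystander, to be left alone. Origin at its underside.
- jar: Glass spice jar of brass valve caps with steel lid, 56 mm across, 84 mm tall, standing; a bystander, to be left alone. Origin at its underside.
- rasp: Black plastic rasp, 190 mm long, lying; a bystander, to be left alone. Origin at its underside.
- core_tool: Stainless valve core remover, 90 mm long, lying; a bystander, to be left alone. Origin at its underside.

How it is judged:
At the end, for the whole second after the job is handed in: Each free-swinging tin lies on the tiles in a lane of the rack, its body under the ledge to within 4 mm, lid shut (under 0.08 rad), with a lever inside; each stiff tin stands level on the floor of the red tray, lid open beyond 1.2 rad, with no lever inside (((x of tin_a_c in the frame of lane_left between 0.056 and 0.085 m and y of tin_a_c in the frame of lane_left between -0.02 and 0.02 m) or (x of tin_a_c in the frame of lane_right between 0.056 and 0.085 m and y of tin_a_c in the frame of lane_right between -0.02 and 0.02 m)) and z of tin_a_c in the frame of lane_left between 0.008 and 0.026 m and value of joint each of tin_a_lid, tin_d_lid below 0.08 rad and ((x of lever_1_c in the frame of tin_a_c between -0.03 and 0.03 m and y of lever_1_c in the frame of tin_a_c between -0.026 and 0.026 m and z of lever_1_c in the frame of tin_a_c between -0.02 and 0.013 m) or (x of lever_2_c in the frame of tin_a_c between -0.03 and 0.03 m and y of lever_2_c in the frame of tin_a_c between -0.026 and 0.026 m and z of lever_2_c in the frame of tin_a_c between -0.02 and 0.013 m) or (x of lever_3_c in the frame of tin_a_c between -0.03 and 0.03 m and y of lever_3_c in the frame of tin_a_c between -0.026 and 0.026 m and z of lever_3_c in the frame of tin_a_c between -0.02 and 0.013 m)) and ((x of tin_d_c in the frame of lane_left between 0.056 and 0.085 m and y of tin_d_c in the frame of lane_left between -0.02 and 0.02 m) or (x of tin_d_c in the frame of lane_right between 0.056 and 0.085 m and y of tin_d_c in the frame of lane_right between -0.02 and 0.02 m)) and z of tin_d_c in the frame of lane_left between 0.008 and 0.026 m and ((x of lever_1_c in the frame of tin_d_c between -0.03 and 0.03 m and y of lever_1_c in the frame of tin_d_c between -0.026 and 0.026 m and z of lever_1_c in the frame of tin_d_c between -0.02 and 0.013 m) or (x of lever_2_c in the frame of tin_d_c between -0.03 and 0.03 m and y of lever_2_c in the frame of tin_d_c between -0.026 and 0.026 m and z of lever_2_c in the frame of tin_d_c between -0.02 and 0.013 m) or (x of lever_3_c in the frame of tin_d_c between -0.03 and 0.03 m and y of lever_3_c in the frame of tin_d_c between -0.026 and 0.026 m and z of lever_3_c in the frame of tin_d_c between -0.02 and 0.013 m)) and x of tin_b_c in the frame of tray between -0.045 and 0.045 m and y of tin_b_c in the frame of tray between -0.09 and 0.09 m and z of tin_b_c in the frame of tray between 0.01 and 0.035 m and angle between each of tin_b_c, tin_c_c's own z axis and vertical below 0.15 rad and value of joint each of tin_b_lid, tin_c_lid above 1.2 rad and not (x of lever_1_c in the frame of tin_b_c between -0.03 and 0.03 m and y of lever_1_c in the frame of tin_b_c between -0.026 and 0.026 m and z of lever_1_c in the frame of tin_b_c between -0.02 and 0.013 m) and not (x of lever_2_c in the frame of tin_b_c between -0.03 and 0.03 m and y of lever_2_c in the frame of tin_b_c between -0.026 and 0.026 m and z of lever_2_c in the frame of tin_b_c between -0.02 and 0.013 m) and not (x of lever_3_c in the frame of tin_b_c between -0.03 and 0.03 m and y of lever_3_c in the frame of tin_b_c between -0.026 and 0.026 m and z of lever_3_c in the frame of tin_b_c between -0.02 and 0.013 m) and x of tin_c_c in the frame of tray between -0.045 and 0.045 m and y of tin_c_c in the frame of tray between -0.09 and 0.09 m and z of tin_c_c in the frame of tray between 0.01 and 0.035 m and not (x of lever_1_c in the frame of tin_c_c between -0.03 and 0.03 m and y of lever_1_c in the frame of tin_c_c between -0.026 and 0.026 m and z of lever_1_c in the frame of tin_c_c between -0.02 and 0.013 m) and not (x of lever_2_c in the frame of tin_c_c between -0.03 and 0.03 m and y of lever_2_c in the frame of tin_c_c between -0.026 and 0.026 m and z of lever_2_c in the frame of tin_c_c between -0.02 and 0.013 m) and not (x of lever_3_c in the frame of tin_c_c between -0.03 and 0.03 m and y of lever_3_c in the frame of tin_c_c between -0.026 and 0.026 m and z of lever_3_c in the frame of tin_c_c between -0.02 and 0.013 m)); the robot touches nothing.
It fails at once if a bystander (work light, jar, rasp or valve core remover) is pushed more than 30 mm or toppled (distance of any of light, jar, rasp, core_tool from where it was at the start of the episode above 0.03 m or angle between any of light, jar, rasp, core_tool's own z axis and vertical above 0.5 rad).
Of tin_a, tin_d only 1 to 2 are there at a start; the rules pass over those that are not, and their reading is None.
Of tin_b, tin_c only 1 to 2 are there at a start; the rules pass over those that are not, and their reading is None.
At some moment in a run one of lever_1, lever_2, lever_3 may be knocked a few centimetres aside while the robot is not near it.
Once in a run the grip may slacken for a moment while it holds something.
It also fails if it takes over 210 s, if anything falls off the work surface, if the arm or the gripper's body presses on something with over 40 N, if the wrist force passes 120 N, or if a joint passes its speed limit or range.

## Working session

There is one attempt and no reset: what is moved stays moved. The work goes in short steps, Python scripts to look and compute and a tool call to move; the robot and the scene stay as the last step left them, time stands still between calls to the robot, and variables do not carry over. Pictures are saved under pics/ and viewed, about 12 in all and at most 16, crops included, and the job is handed in when it is done.

Besides the shell and the picture viewer there is one more tool, called after "Emit:" by a JSON object that holds its "name" and its "arguments". servo_tool: Moves the arm, as the interface text tells. Its arguments: {"type":"object","properties":{"motion":{"type":"array"}},"required":["motion"]}

```bash
ls; mkdir -p pics
cat > h.py <<'E'
from station import manip, cams
import numpy as np, cv2
from scipy.spatial.transform import Rotation as R
def info(c):
    i=cams.camera_info(c); K=np.array(i["intrinsics"]); a=np.array(i["attitude"],float)
    M=a if a.shape==(3,3) else R.from_rotvec(a).as_matrix()
    return K,np.array(i["position"]),M
def ray(c,px,z,I=None):
    K,p,M=I or info(c)
    d=M@np.linalg.inv(K)@np.array([px[0],px[1],1.]); return p+d*(z-p[2])/d[2]
def proj(c,P,I=None):
    K,p,M=I or info(c); v=K@(M.T@(np.array(P)-p)); return v[:2]/v[2]
def save(c,name,s=1.5):
    im=cams.camera(c); cv2.imwrite(f"pics/{name}.png",cv2.resize(im[:,:,::-1],None,fx=s,fy=s)); return im
E
python3 - <<'E'
from h import *
s=manip.sense(); print(s)
Z=dict(tin_a_c=.018,tin_a_pull=.033,lever_1_c=.006,lane_left=0,lane_right=0,tray=0,light=0,jar=0,rasp=0,core_tool=0)
for c in ("scene","side"):
    print(c,cams.camera_info(c))
    save(c,c+"0")
    for t,z in Z.items():
        for r in cams.place_of(c,t):
            if r["p"]>.2: print(t,round(r["p"],2),np.round(r["pixel"]),np.round(ray(c,r["pixel"],z),3))
E
```

```text
pics
{'clock': 0.0, 'q': array([-0.04152414,  0.41798596, -0.01027392,  1.61416953,  0.00470365,
        1.11069751, -0.05300636]), 'joint_vel': array([ 0.00035023,  0.00042897, -0.00046632,  0.00047881,  0.00109661,
        0.00071182,  0.00010099]), 'effort': array([ 3.43503270e-04, -8.64444852e+01,  6.79280274e-01, -4.34903777e+01,
        1.92400004e-02,  7.37222959e-03,  1.31192037e-04]), 'tcp_pos': array([ 6.24681344e-01, -1.14761979e-05,  2.52654858e-01]), 'eef_rot': array([-1.57090315e+00,  9.67210765e-04,  9.68843212e-04]), 'force': array([ 0.48449555,  1.12581121, -0.14844772]), 'wrist_torque': array([-0.05661829, -0.04439679, -0.00039289]), 'grip_width': 0.08514719941091828}
scene {'intrinsics': array([[369.07944026,   0.        , 256.57288981],
       [  0.        , 369.07944026, 189.19918908],
       [  0.        ,   0.        ,   1.        ]]), 'position': array([1.07402179, 0.20024026, 1.05074497]), 'attitude': array([-1.54313932, -2.30046291,  0.66590368])}
tin_a_c 0.85 [225. 182.] [ 0.505 -0.167  0.018]
tin_a_pull 0.74 [248. 165.] [ 0.42  -0.12   0.033]
lane_left 0.5
[... 587 characters left out ...]
692377, -1.06456781,  0.76263748]), 'attitude': array([-2.15944514,  0.34506508, -0.18388306])}
tin_a_c 0.6 [263. 216.] [ 0.504 -0.161  0.018]
tin_a_pull 0.7 [252. 135.] [0.605 0.235 0.033]
tin_a_pull 0.58 [228. 209.] [ 0.423 -0.126  0.033]
tin_a_pull 0.3 [372. 308.] [ 0.604 -0.527  0.033]
lever_1_c 0.66 [220. 204.] [ 0.418 -0.061  0.006]
lane_left 0.72 [290. 171.] [0.659 0.041 0.   ]
lane_right 0.76 [298. 193.] [ 0.639 -0.072  0.   ]
tray 0.71 [188. 133.] [0.421 0.369 0.   ]
light 0.67 [291. 141.] [0.732 0.209 0.   ]
jar 0.75 [252. 134.] [0.626 0.296 0.   ]
jar 0.57 [359. 226.] [ 0.729 -0.254  0.   ]
rasp 0.98 [371. 305.] [ 0.627 -0.496  0.   ]
core_tool 0.59 [252. 136.] [0.622 0.287 0.   ]
```

View images.

View pics/scene0.png

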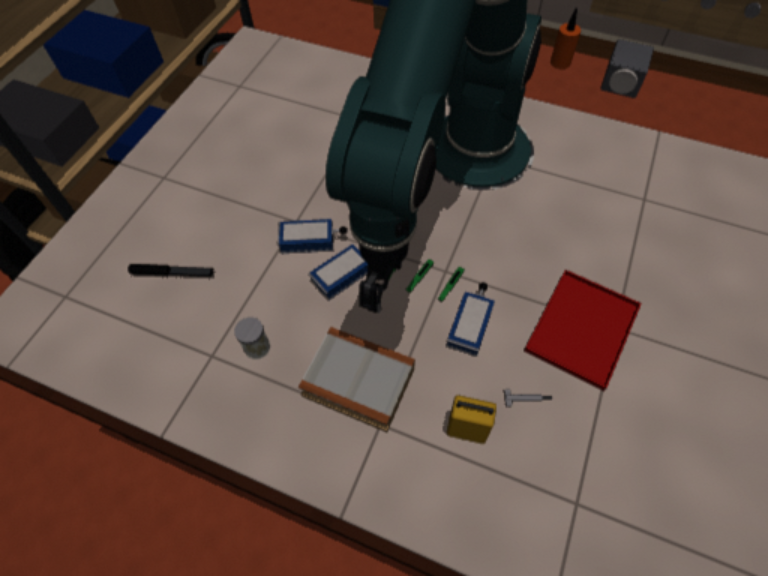

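View pics/side0.png

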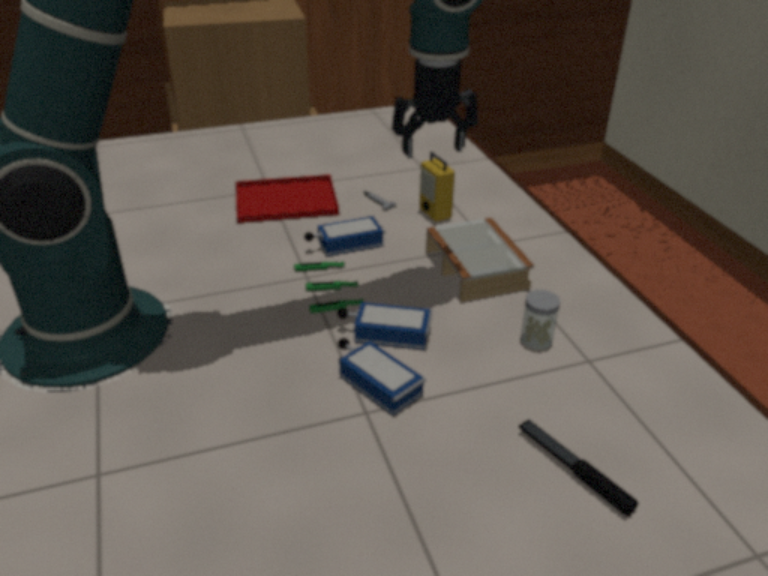

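```bash
cat > fit.py <<'E'
from h import *
from scipy.optimize import minimize
S=4
HUE=dict(blue=(100,130,90,30),green=(45,85,90,30),red=(172,8,140,60))
def cmask(im,col):
    h=cv2.cvtColor(im,cv2.COLOR_RGB2HSV); a,b,s,v=HUE[col]; H=h[:,:,0].astype(int)
    m=((H>=a)&(H<=b)) if a<b else ((H>=a)|(H<=b))
    return (m&(h[:,:,1]>s)&(h[:,:,2]>v)).astype(np.uint8)
def blobs(im,col,amin=25):
    m=cmask(im,col); out=[]
    for c in cv2.findContours(m,cv2.RETR_EXTERNAL,cv2.CHAIN_APPROX_NONE)[0]:
        if cv2.contourArea(c)<amin: continue
        f=np.zeros(m.shape,np.uint8); cv2.drawContours(f,[c],-1,1,-1); out.append((f,c[:,0].mean(0)))
    return out
def box(p,L,W,z0,z1):
    c,s=np.cos(p[2]),np.sin(p[2])
    return np.array([[p[0]+c*a*L/2-s*b*W/2,p[1]+s*a*L/2+c*b*W/2,z] for a in(-1,1) for b in(-1,1) for z in(z0,z1)])
def rend(cam,P,I,shape):
    px=np.array([proj(cam,q,I) for q in P])
    m=np.zeros((shape[0]*S,shape[1]*S),np.uint8)
    hull=cv2.convexHull(((px+.5)*S-.5).astype(np.float32))
    cv2.fillPoly(m,[np.round(hull*16).astype(np.int32)],1,shift=4)
    return cv2.resize(m.astype(np.float32),shape[::-1],interpolation=cv2.INTER_AREA)
def fit(obs,p0,dims):
    """obs: list of (cam,I,mask)"""
    def cost(p):
        t=0
        for c,I,m in obs:
            r=rend(c,box(p,*dims),I,m.shape); t+=np.abs(r-m).sum()/m.sum()
        return t/len(obs)
    best=None
    for y in np.arange(0,np.pi,np.pi/6):
        q=np.array([p0[0],p0[1],y]); 
        s=np.array([q,q+[.012,0,0],q+[0,.012,0],q+[0,0,.35]])
        r=minimize(cost,q,method="Nelder-Mead",options=dict(initial_simplex=s,xatol=3e-4,fatol=1e-4,maxiter=120))
        if best is None or r.fun<best.fun: best=r
    return best.x,best.fun
E
cat > m1.py <<'E'
from fit import *
ims={c:cams.camera(c) for c in("scene","side")}; I={c:info(c) for c in ims}
for col,dims in(("blue",(.120,.066,0,.037)),("green",(.098,.016,0,.012)),("red",(.172,.222,0,.018))):
    B={c:[(f,p,ray(c,p,dims[3]/2,I[c])) for f,p in blobs(ims[c],col)] for c in ims}
    for f,p,w in B["side"]:
        near=[(np.linalg.norm(w-w2),g,p2) for g,p2,w2 in B["scene"]]
        near=[n for n in near if n[0]<.03]
        obs=[("side",I["side"],f)]
        if near:
            n=min(near,key=lambda n:n[0]); obs.append(("scene",I["scene"],n[1]))
        if not .2<w[0]<1 or abs(w[1])>.6: continue
        x,e=fit(obs,w,dims); print(col,len(obs),np.round(p),np.round(x,4),round(e,3))
E
python3 m1.py
python3 - <<'E'
from h import *
im=save("wrist","wr0"); i=info("wrist"); print(i[1],i[2])
E
```

```text
blue 1 [258. 237.] [ 0.4394 -0.2292  1.0448] 1.077
blue 2 [232. 159.] [0.5121 0.144  3.179 ] 0.837
green 1 [223. 203.] [ 0.43   -0.0608  0.0622] 0.899
green 2 [220. 190.] [4.3410e-01 9.0000e-04 2.9702e+00] 1.077
green 2 [212. 177.] [ 0.4274  0.0723 -0.1659] 1.062
red 2 [190. 132.] [0.4256 0.3644 1.4221] 0.102
[0.62384828 0.06671085 0.37401355] [[ 9.99999710e-01  7.07460756e-04  2.83715583e-04]
 [ 7.57552650e-04 -9.63623122e-01 -2.67263736e-01]
 [ 8.43162914e-05  2.67263873e-01 -9.63623378e-01]]
```

View pics/wr0.png

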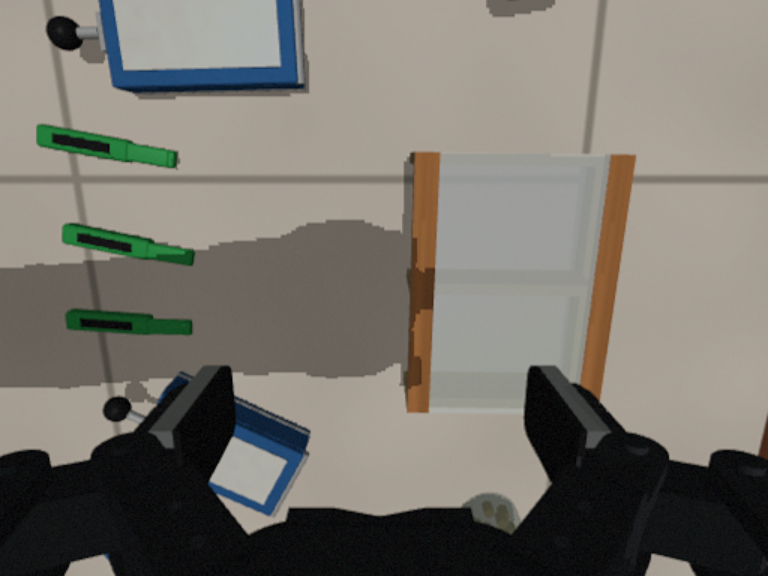

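Run:
```python
from h import *
I=info("wrist"); f=lambda p,z,c="wrist",I=I:np.round(ray(c,np.array(p)/1.5,z,I)[:2],4)
print("rack roof front", f((411,152),.054),f((407,412),.054),"in",f((439,152),.054),f((429,412),.054))
print("back", f((635,155),.054),f((607,155),.054),f((588,380),.054))
print("divider floor?",f((433,282),.054),f((585,290),.054))
for n,a,b in(("lev1",(40,135),(178,158)),("lev2",(65,235),(193,256)),("lev3",(68,320),(191,326))): 
    a,b=f(a,.008),f(b,.008); print(n,(a+b)/2,np.linalg.norm(b-a),np.arctan2(*(b-a)[::-1]))
print("T3 ball",f((65,33),.033),"edge",f((114,85),.035),f((300,80),.035),f((303,84),.031))
print("T2 ball",f((118,409),.033),"far edge",f((308,436),.031),f((275,514),.037))
J=info("scene")
print("tray",[f(p,.018,"scene",J) for p in((565,272),(640,303),(605,387),(525,345))])
print("T1",[f(p,.037,"scene",J) for p in((279,220),(330,219),(334,244),(280,249))],f((343,231),.033,"scene",J))
print("T2",[f(p,.037,"scene",J) for p in((309,270),(348,246),(329,294))])
print("T3",[f(p,.037,"scene",J) for p in((466,292),(495,297),(477,350),(448,343))],f((483,287),.033,"scene",J))
```

```text
rack roof front [0.6441 0.0681] [ 0.6445 -0.1153] in [0.6618 0.0682] [ 0.6606 -0.1153]
back [0.786  0.0664] [0.7682 0.0664] [ 0.7742 -0.0895]
divider floor? [ 0.6606 -0.0168] [ 0.7644 -0.0224]
lev1 [0.4294  0.07195] 0.09849187783771812 -0.1621441796950595
lev2 [ 4.3395e-01 -3.5000e-04] 0.09645320108736667 -0.16770534476033103
lev3 [ 0.42565 -0.0627 ] 0.09722864804161377 -0.051447865601464984
T3 ball [0.4247 0.1407] edge [0.4523 0.1098] [0.5728 0.1129] [0.5741 0.111 ]
T2 ball [ 0.4205 -0.1248] far edge [ 0.5674 -0.1498] [ 0.5384 -0.2187]
tray [array([0.3129, 0.2987]), array([0.3311, 0.4638]), array([0.5481, 0.4312]), array([0.5188, 0.2634])]
T1 [array([ 0.4322, -0.3491]), array([ 0.3853, -0.24  ]), array([ 0.4466, -0.2008]), array([ 0.5045, -0.3077])] [ 0.4031 -0.1989]
T2 [array([ 0.5306, -0.2217]), array([ 0.4398, -0.1691]), array([ 0.5693, -0.1545])]
T3 [array([0.4553, 0.1141]), array([0.4441, 0.1746]), array([0.5758, 0.1766]), array([0.5829, 0.1179])] [0.4273 0.1436]
```

Emit:
{"name": "servo_tool", "arguments": {"motion": [[[0, -0.18, 0], [-25, 10, 18], 50], [[0, -0.36, 0], [-50, 30, 36], 50], [[0, -0.54, 0], [-75, 45, 54], 50], [[0, -0.72, 0], [-100, 60, 72], 50], [[0, -0.9, 0], [-125, 75, 90], 50], [[0, -1.08, 0], [-150, 90, 105], 50], [[0, -1.26, 0], [-175, 105, 120], 50], [[0, -1.44, 0], [-190, 113, 130], 50], [[0, -1.6, 0], [-200, 113, 141], 50], [[0, -1.6, 0], [-200, 113, 141], 50], [[0, -1.6, 0], [-200, 113, 141], 50]]}}

```text
clock: 2.62
tcp_pos: [0.4256, 0.1406, 0.1404]
eef_rot: [-1.198, -1.228, 1.227]
force: [-0.7, -0.5, 0.1]
grip_width: 0.0503
```

```bash
cat >> h.py <<'E'
def pose():
    s=manip.sense(); return np.array(s["tcp_pos"]),R.from_rotvec(s["eef_rot"])
def R_of(phi): return R.from_euler("z",phi)*R.from_rotvec([-np.pi/2,0,0])
def plan(xyz,phi):
    p,r=pose(); d=r.inv().apply(np.array(xyz)-p)*1e3; t=(r.inv()*R_of(phi)).as_rotvec()
    print("turn",np.round(t,3),"shift",np.round(d,1))
def st():
    s=manip.sense(); r=R.from_rotvec(s["eef_rot"]).as_matrix()
    print("t %.2f tcp %s phi %.3f f %s w %.1f"%(s["clock"],np.round(s["tcp_pos"],4),np.arctan2(r[1,0],r[0,0]),np.round(s["force"],1),s["grip_width"]*1e3))
def look(c,t,z,pmin=.2):
    cams.camera(c); I=info(c); out=[]
    for r in cams.place_of(c,t):
        if r["p"]>pmin: print(c,t,round(r["p"],2),np.round(r["pixel"]),np.round(ray(c,r["pixel"],z,I),4)[:2])
E
python3 - <<'E'
from h import *
st(); look("wrist","tin_a_pull",.033); look("wrist","tin_a_c",.018)
plan((.4247,.1407,.043),1.6)
E
```

```text
t 2.62 tcp [0.4256 0.1406 0.1404] phi 1.596 f [-0.7 -0.5  0.1] w 50.3
wrist tin_a_pull 0.71 [ 81. 196.] [0.4261 0.014 ]
wrist tin_a_pull 0.5 [169. 189.] [0.4185 0.0785]
turn [ 0.    -0.002 -0.   ] shift [ 0.  97.3  0.6]
```

Emit:
{"name": "servo_tool", "arguments": {"motion": [[[0, 0, 0], [0, 50, 0], 45], [[0, 0, 0], [0, 97, 1], 45], [[0, 0, 0], [0, 97, 1], 45], [[0, 0, 0], [0, 97, 1], 15], [[0, 0, 0], [0, 97, 1], 10], [[0, 0, 0], [0, 97, 1], 10], [[0, 0, 0], [0, 97, 1], 10], [[0, 0, 0], [0, 97, 1], 10]]}}

```text
clock: 3.82
tcp_pos: [0.425, 0.1413, 0.0448]
eef_rot: [-1.197, -1.233, 1.229]
force: [-1.4, 0.7, 8.8]
grip_width: 0.0166
```

Run:
```python
from h import *
st(); im=save("wrist","wr1"); print(info("wrist")[1])
for k in range(1,15):
    a=1.7*k/14; print(round(-146*np.sin(a)), round(-146*(1-np.cos(a))))
```

```text
t 3.83 tcp [0.425  0.1413 0.0448] phi 1.600 f [-1.4  0.7  8.8] w 16.6
[0.35573141 0.13811256 0.16541506]
-18 -1
-35 -4
-52 -10
-68 -17
-83 -26
-97 -37
-110 -50
-121 -64
-130 -79
-137 -95
-142 -112
-145 -129
-146 -147
-145 -165
```

View pics/wr1.png

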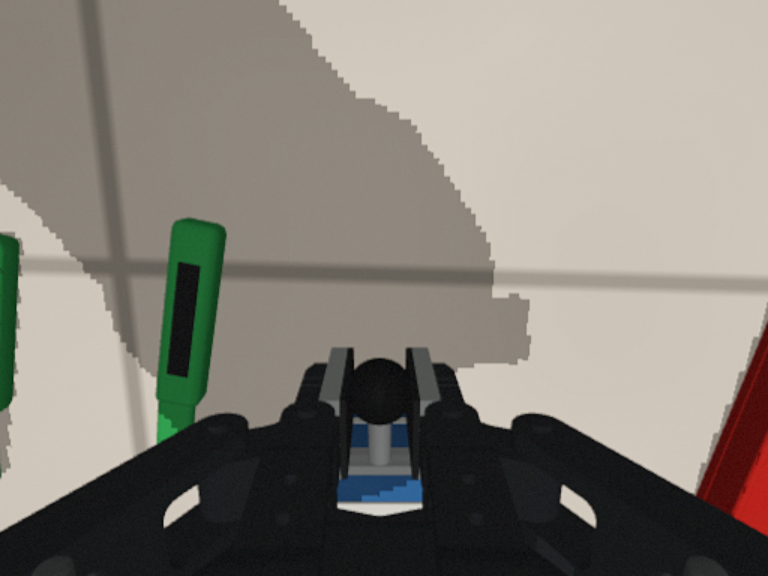

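Run:
```python
from h import *
st(); I=info("wrist"); f=lambda p,z:np.round(ray("wrist",np.array(p)/1.5,z,I)[:2],4)
print("ball",f((379,391),.033)," tip front",f((350,348),.021),f((350,348),.03),f((408,348),.021), "stem lid end",f((380,462),.033))
```

```text
t 3.88 tcp [0.425  0.1412 0.0448] phi 1.600 f [-1.  -0.7  8.6] w 16.1
ball [0.4246 0.1403]  tip front [0.416  0.1308] [0.4122 0.1313] [0.4154 0.1493] stem lid end [0.4491 0.1413]
```

Emit:
{"name": "servo_tool", "arguments": {"motion": [[[0, 0, 0], [0, 0, 0], 30], [[0, 0, 0], [0, 0, 0], 30], [[0, 0, 0], [0, 2.5, 0], 30], [[0, 0, 0], [0, 2.5, 0], 30], [[0, 0, 0], [0, 2.5, 0], 12], [[0, 0, 0], [0, 2.5, 0], 12], [[0, 0, 0], [0, 2.5, 0], 12], [[0, 0, 0], [0, 2.5, 0], 12], [[0, 0, 0], [0, 2.5, 0], 12]]}}

```text
clock: 5.0
tcp_pos: [0.4239, 0.141, 0.0408]
eef_rot: [-1.195, -1.231, 1.231]
force: [-1.3, 1.4, 3.1]
grip_width: 0.0168
```

```bash
python3 -c "
from h import *
st()"
```

```text
t 5.00 tcp [0.4239 0.141  0.0408] phi 1.600 f [-1.3  1.4  3.1] w 16.8
```

Emit:
{"name": "servo_tool", "arguments": {"motion": [[[0, 0, 0], [0, -18, -1], 12], [[0, 0, 0], [0, -35, -4], 12], [[0, 0, 0], [0, -52, -10], 12], [[0, 0, 0], [0, -68, -17], 12], [[0, 0, 0], [0, -83, -26], 12], [[0, 0, 0], [0, -97, -37], 12], [[0, 0, 0], [0, -110, -50], 12], [[0, 0, 0], [0, -121, -64], 12], [[0, 0, 0], [0, -130, -79], 12], [[0, 0, 0], [0, -137, -95], 12], [[0, 0, 0], [0, -142, -112], 12], [[0, 0, 0], [0, -145, -129], 12], [[0, 0, 0], [0, -146, -147], 12], [[0, 0, 0], [0, -145, -167], 12], [[0, 0, 0], [0, -145, -167], 12]]}}

```text
clock: 6.88
tcp_pos: [0.5916, 0.1456, 0.1852]
eef_rot: [-1.195, -1.23, 1.23]
force: [-1.3, 1.1, -0.3]
grip_width: 0.0117
```

```bash
python3 -c "
from h import *
st(); save('side','s1')"
```

```text
t 6.88 tcp [0.5916 0.1456 0.1852] phi 1.599 f [-1.3  1.1 -0.3] w 11.7
```

View pics/s1.png

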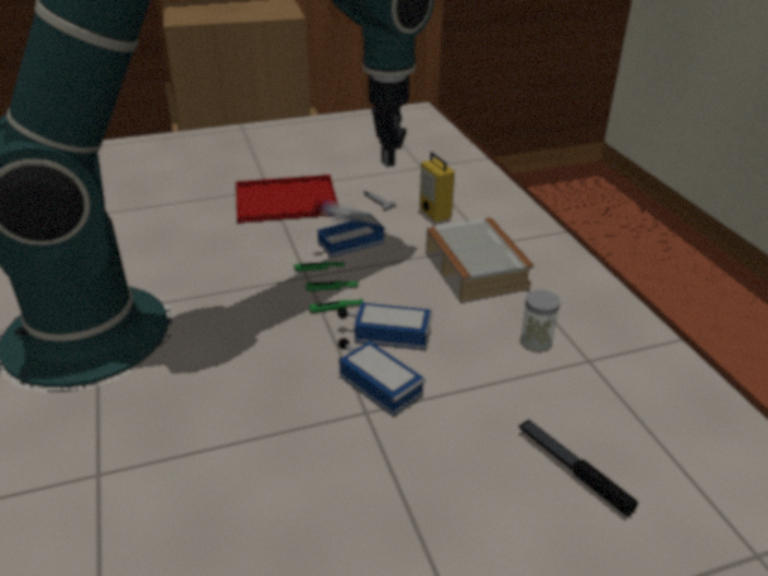

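Emit:
{"name": "servo_tool", "arguments": {"motion": [[[0, 0, 0], [0, -20, 60], 40], [[0, 0, 0], [0, -20, 100], 40], [[0, 0, 0], [0, -20, 100], 40]]}}

```text
clock: 7.3
tcp_pos: [0.4884, 0.1428, 0.2062]
eef_rot: [-1.195, -1.231, 1.232]
force: [0.9, -0.3, 0.5]
grip_width: 0.0402
```

```bash
python3 -c "
from h import *
st(); a=cams.camera('side')[115:185,190:290]; b=cams.camera('wrist');
a=cv2.resize(a,None,fx=4,fy=4); b=cv2.resize(b,None,fx=.75,fy=.75)
c=np.zeros((288,800,3),np.uint8); c[:280,:400]=a; c[:288,400:784]=b
cv2.imwrite('pics/c2.png',c[:,:,::-1])"
```

```text
t 7.30 tcp [0.4884 0.1428 0.2062] phi 1.601 f [ 0.9 -0.3  0.5] w 40.2
```

View pics/c2.png

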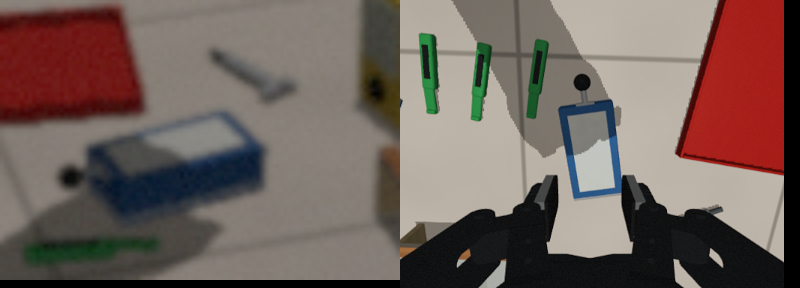

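Run:
```python
from h import *
I=info("wrist"); f=lambda p,z:np.round(ray("wrist",((p[0]-400)/.75,p[1]/.75),z,I)[:2],4)
b=f((582,82),.033); print("ball",b)
c=[f(p,.036) for p in((559,107),(610,100),(622,193),(576,199))]; print(c)
e=(c[0]+c[1])/2; h=(c[2]+c[3])/2; print(e,h,np.arctan2(*(h-e)[::-1]), np.arctan2(*(h-b)[::-1]))
plan((b[0],b[1],.1),1.6)
```

```text
ball [0.4281 0.1312]
[array([0.4576, 0.1046]), array([0.4476, 0.1648]), array([0.5676, 0.1869]), array([0.5781, 0.1266])]
[0.4526 0.1347] [0.57285 0.15675] 0.18135329747540962 0.1747116094283343
turn [ 0.001  0.    -0.   ] shift [ -9.8 106.1  63.2]
```

Emit:
{"name": "servo_tool", "arguments": {"motion": [[[0, -0.08, 0], [-5, 50, 32], 45], [[0, -0.15, 0], [-10, 100, 63], 45], [[0, -0.15, 0], [-10, 110, 63], 45], [[0, -0.15, 0], [-10, 150, 63], 45], [[0, -0.15, 0], [-10, 168, 63], 45], [[0, -0.15, 0], [-10, 168, 63], 35], [[0, -0.15, 0], [-10, 168, 63], 0], [[0, -0.15, 0], [-10, 168, 63], 0], [[0, -0.15, 0], [-10, 168, 63], 0], [[0, -0.15, 0], [-10, 168, 63], 0], [[0, -0.15, 0], [-10, 168, 63], 0]]}}

```text
clock: 8.78
tcp_pos: [0.4289, 0.1313, 0.0382]
eef_rot: [-1.12, -1.341, 1.339]
force: [3.1, 1.3, 5.1]
grip_width: 0.0171
```

Run:
```python
from h import *
st()
for k in range(1,19):
    a=1.72*k/18; print([round(-146*np.sin(a)), round(-146*(1-np.cos(a)))],end=" ")
```

```text
t 8.78 tcp [0.4289 0.1313 0.0382] phi 1.750 f [3.1 1.3 5.1] w 17.1
[-14, -1] [-28, -3] [-41, -6] [-54, -11] [-67, -16] [-79, -23] [-91, -31] [-101, -41] [-111, -51] [-119, -62] [-127, -73] [-133, -86] [-138, -99] [-142, -112] [-145, -126] [-146, -140] [-146, -154] [-144, -168]
```

Emit:
{"name": "servo_tool", "arguments": {"motion": [[[0, 0, 0], [0, -14, -1], 0], [[0, 0, 0], [0, -28, -3], 0], [[0, 0, 0], [0, -41, -6], 0], [[0, 0, 0], [0, -54, -11], 0], [[0, 0, 0], [0, -67, -16], 0], [[0, 0, 0], [0, -67, -16], 0]]}}

```text
clock: 9.52
tcp_pos: [0.4448, 0.134, 0.1057]
eef_rot: [-1.12, -1.341, 1.339]
force: [0.5, 0.8, -3.7]
grip_width: 0.0166
```

Run:
```python
from h import *
st(); save("wrist","wr3"); I=info("wrist"); np.save("wr3I.npy",np.array([1]));
```

```text
t 9.53 tcp [0.4448 0.134  0.1057] phi 1.750 f [ 0.5  0.8 -3.7] w 16.6
```

View pics/wr3.png

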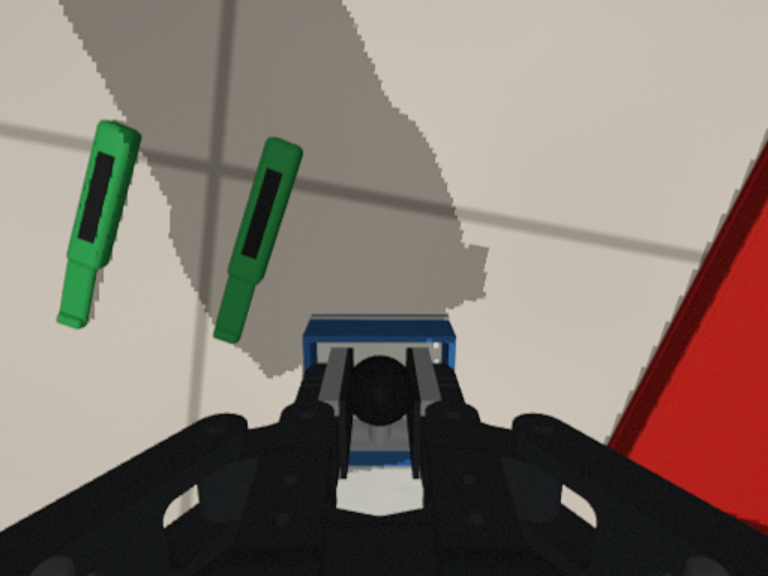

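Emit:
{"name": "servo_tool", "arguments": {"motion": [[[0, 0, 0], [0, -12, -7], 0], [[0, 0, 0], [0, -24, -15], 0], [[0, 0, 0], [0, -34, -25], 0], [[0, 0, 0], [0, -44, -35], 0], [[0, 0, 0], [0, -52, -46], 0], [[0, 0, 0], [0, -60, -57], 0], [[0, 0, 0], [0, -66, -70], 0], [[0, 0, 0], [0, -66, -70], 0]]}}

```text
clock: 10.58
tcp_pos: [0.5138, 0.1467, 0.171]
eef_rot: [-1.119, -1.34, 1.339]
force: [-0.3, -0.2, -2.3]
grip_width: 0.0164
```

Emit:
{"name": "servo_tool", "arguments": {"motion": [[[0, 0, 0], [0, -5, -13], 0], [[0, 0, 0], [0, -9, -26], 0], [[0, 0, 0], [0, -12, -40], 0], [[0, 0, 0], [0, -13, -54], 0], [[0, 0, 0], [0, -13, -68], 0], [[0, 0, 0], [0, -11, -82], 0], [[0, 0, 0], [0, -11, -82], 0]]}}

```text
clock: 11.45
tcp_pos: [0.5942, 0.1611, 0.1812]
eef_rot: [-1.119, -1.339, 1.34]
force: [-1.1, -0.1, -2.4]
grip_width: 0.0159
```

Emit:
{"name": "servo_tool", "arguments": {"motion": [[[0, 0, 0], [0, 0, 0], 40], [[0, 0, 0], [0, 0, 0], 40], [[0, 0, 0], [0, -20, 0], 45], [[0, 0, 0], [0, -70, 20], 45], [[0, 0, 0], [0, -90, 80], 45], [[0, 0, 0], [0, -90, 140], 45], [[0, 0, 0], [0, -90, 140], 45]]}}

```text
clock: 12.32
tcp_pos: [0.4529, 0.1356, 0.2736]
eef_rot: [-1.121, -1.341, 1.341]
force: [1.4, 0.6, 0.7]
grip_width: 0.045
```

Run:
```python
from h import *
st(); save("wrist","wr4");
```

```text
t 12.32 tcp [0.4529 0.1356 0.2736] phi 1.751 f [1.4 0.6 0.7] w 45.0
```

View pics/wr4.png

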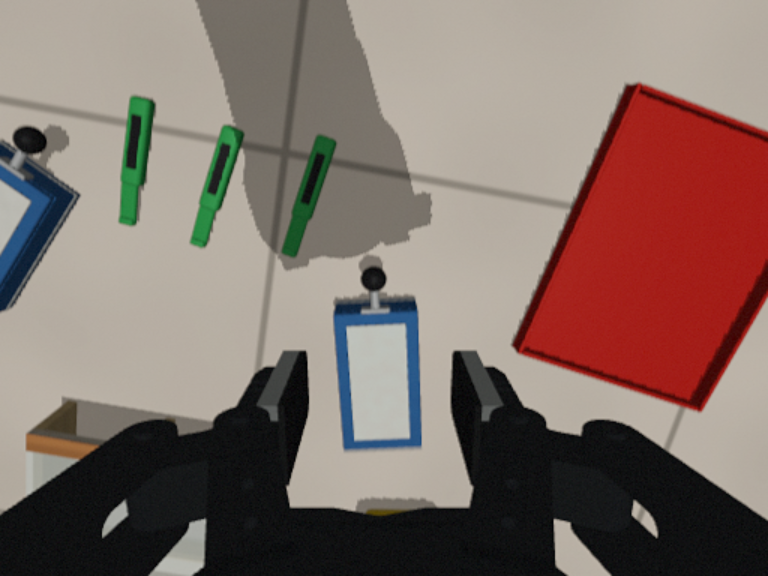

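```bash
cat > tin.py <<'E'
from h import *
def tin(ballpx,corners,s=1.5,I=None):
    I=I or info("wrist"); f=lambda p,z:ray("wrist",np.array(p)/s,z,I)[:2]
    b=f(ballpx,.033); c=[f(p,.036) for p in corners]; e=(c[0]+c[1])/2; h=(c[2]+c[3])/2
    yaw=np.arctan2(*(h-b)[::-1]); print("ball",np.round(b,4),"yaw %.3f %.3f"%(yaw,np.arctan2(*(h-e)[::-1])),"len %.4f hinge %s"%(np.linalg.norm(h-b),np.round(h,4)))
    return b,yaw
E
python3 - <<'E'
from tin import *
b,y=tin((373,279),((335,308),(417,302),(421,446),(345,450)))
I=info("wrist");f=lambda p,z:np.round(ray("wrist",np.array(p)/1.5,z,I)[:2],4)
print("tray",[f(p,.018) for p in((632,86),(516,348),(700,408))],"rack",f((27,436),.054))
for n,a,bb in(("lev3",(142,97),(127,222)),("lev2",(232,127),(200,244)),("lev1",(325,137),(291,254))):
    a,bb=f(a,.009),f(bb,.009); print(n,(a+bb)/2,np.linalg.norm(bb-a),np.arctan2(*(bb-a)[::-1]))
E
```

```text
ball [0.4796 0.1347] yaw 0.234 0.225 len 0.1462 hinge [0.6218 0.1686]
tray [array([0.3092, 0.2929]), array([0.5203, 0.2624]), array([0.5458, 0.4324])] rack [ 0.65   -0.1135]
lev3 [ 0.42715 -0.06065] 0.095564114603757 -0.07436419126738758
lev2 [0.43535 0.00225] 0.09494472075897635 -0.17467219900823974
lev1 [0.43015 0.07355] 0.09486548371246524 -0.14279150874845475
```

Run:
```python
from h import *
plan((.4796,.1347,.1),1.80)
def arc(n,t0,t1,bmax,d=8):
    for k in range(1,n+1):
        a=t0+(t1-t0)*k/n; b=bmax*a/1.72
        print([[round(b,2),0,0],[0,round(-146*np.sin(a)+d*(1-np.cos(b)),0),round(-146*(1-np.cos(a))-d*np.sin(b),0)],0],end=", ")
arc(18,0,1.75,.5)
```

```text
turn [ 0.003 -0.05  -0.001] shift [ -5.3 173.8 -23.5]
[[0.03, 0, 0], [0, np.float64(-14.0), np.float64(-1.0)], 0], [[0.06, 0, 0], [0, np.float64(-28.0), np.float64(-3.0)], 0], [[0.08, 0, 0], [0, np.float64(-42.0), np.float64(-7.0)], 0], [[0.11, 0, 0], [0, np.float64(-55.0), np.float64(-12.0)], 0], [[0.14, 0, 0], [0, np.float64(-68.0), np.float64(-18.0)], 0], [[0.17, 0, 0], [0, np.float64(-80.0), np.float64(-25.0)], 0], [[0.2, 0, 0], [0, np.float64(-92.0), np.float64(-34.0)], 0], [[0.23, 0, 0], [0, np.float64(-102.0), np.float64(-44.0)], 0], [[0.25, 0, 0], [0, np.float64(-112.0), np.float64(-54.0)], 0], [[0.28, 0, 0], [0, np.float64(-120.0), np.float64(-66.0)], 0], [[0.31, 0, 0], [0, np.float64(-128.0), np.float64(-78.0)], 0], [[0.34, 0, 0], [0, np.float64(-134.0), np.float64(-91.0)], 0], [[0.37, 0, 0], [0, np.float64(-139.0), np.float64(-105.0)], 0], [[0.4, 0, 0], [0, np.float64(-142.0), np.float64(-119.0)], 0], [[0.42, 0, 0], [0, np.float64(-144.0), np.float64(-133.0)], 0], [[0.45, 0, 0], [0, np.float64(-145.0), np.float64(-147.0)], 0], [[0.48, 0, 0], [0, np.float64(-145.0), np.float64(-162.0)], 0], [[0.51, 0, 0], [0, np.float64(-143.0), np.float64(-176.0)], 0],
```

Emit:
{"name": "servo_tool", "arguments": {"motion": [[[0, -0.05, 0], [-5, 60, -24], 45], [[0, -0.05, 0], [-5, 120, -24], 45], [[0, -0.05, 0], [-5, 174, -24], 45], [[0, -0.05, 0], [-5, 210, -24], 45], [[0, -0.05, 0], [-5, 233, -24], 45], [[0, -0.05, 0], [-5, 233, -24], 40], [[0, -0.05, 0], [-5, 233, -24], 0], [[0, -0.05, 0], [-5, 233, -24], 0], [[0, -0.05, 0], [-5, 233, -24], 0], [[0, -0.05, 0], [-5, 233, -24], 0], [[0, -0.05, 0], [-5, 233, -24], 0]]}}

```text
clock: 13.75
tcp_pos: [0.4812, 0.1357, 0.0397]
eef_rot: [-1.093, -1.378, 1.375]
force: [1.7, 0.1, 6.9]
grip_width: 0.0164
```

Emit:
{"name": "servo_tool", "arguments": {"motion": [[[0.03, 0, 0], [0, -14, -1], 0], [[0.06, 0, 0], [0, -28, -3], 0], [[0.08, 0, 0], [0, -42, -7], 0], [[0.11, 0, 0], [0, -55, -12], 0], [[0.14, 0, 0], [0, -68, -18], 0], [[0.17, 0, 0], [0, -80, -25], 0], [[0.2, 0, 0], [0, -92, -34], 0], [[0.23, 0, 0], [0, -102, -44], 0], [[0.25, 0, 0], [0, -112, -54], 0], [[0.28, 0, 0], [0, -120, -66], 0], [[0.28, 0, 0], [0, -120, -66], 0]]}}

```text
clock: 15.12
tcp_pos: [0.545, 0.1504, 0.1588]
eef_rot: [-0.906, -1.141, 1.515]
force: [0.5, -1.4, -2.5]
grip_width: 0.0165
```

Run:
```python
from h import *
st(); save("wrist","wr5")
```

```text
t 15.12 tcp [0.545  0.1504 0.1588] phi 1.800 f [ 0.5 -1.4 -2.5] w 16.5
```

View pics/wr5.png

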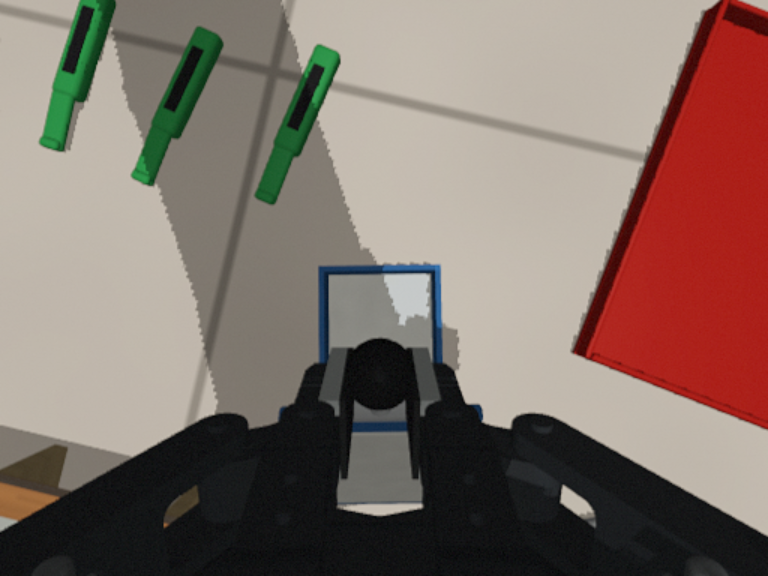

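```bash
cat >> tin.py <<'E'
def rows(targets,jaw):
    """targets: list of (xyz, phi, beta)"""
    p,r=pose(); out=[]
    for x,phi,b in targets:
        t=(r.inv()*R_of(phi)*R.from_rotvec([b,0,0])).as_rotvec(); d=r.inv().apply(np.array(x)-p)*1e3
        out.append([[round(float(v),2) for v in t],[int(round(v)) for v in d],jaw])
    print(str(out))
def arcw(hinge,yaw,t0,t1,b0,b1,n,jaw=0,d=.008):
    u=np.array([np.cos(yaw),np.sin(yaw),0]); T=[]
    for k in range(1,n+1):
        a=t0+(t1-t0)*k/n; b=b0+(b1-b0)*k/n
        ball=np.array([*hinge,.033])-.146*u*np.cos(a)+np.array([0,0,.146*np.sin(a)])
        T.append((ball+d*(np.sin(b)*u+np.array([0,0,np.cos(b)])),yaw+np.pi/2,b))
    rows(T,jaw)
E
python3 - <<'E'
from tin import *
I=info("wrist")
for p in((320,267),(440,267)): print(ray("wrist",np.array(p)/1.5,.031,I)[:2])
print("expect end",.4796+.026*np.cos(.23),.1347+.026*np.sin(.23))
h=np.array([.4812+.146*np.cos(.23),.1357+.146*np.sin(.23)])
arcw(h,.23,.97,1.77,.28,.5,9)
E
```

```text
[0.50544204 0.10781309]
[0.49071307 0.17075068]
expect end 0.5049153262701398 0.14062741561191489
[[[0.02, -0.0, 0.0], [0, -12, -9], 0], [[0.05, -0.0, 0.0], [0, -21, -19], 0], [[0.07, -0.0, 0.0], [0, -29, -29], 0], [[0.1, -0.0, 0.0], [0, -36, -40], 0], [[0.12, -0.0, 0.0], [0, -42, -52], 0], [[0.15, -0.0, 0.0], [0, -47, -64], 0], [[0.17, -0.0, 0.0], [0, -51, -77], 0], [[0.2, -0.0, 0.0], [0, -54, -90], 0], [[0.22, -0.0, 0.0], [0, -55, -103], 0]]
```

Emit:
{"name": "servo_tool", "arguments": {"motion": [[[0.02, 0, 0], [0, -12, -9], 0], [[0.05, 0, 0], [0, -21, -19], 0], [[0.07, 0, 0], [0, -29, -29], 0], [[0.1, 0, 0], [0, -36, -40], 0], [[0.12, 0, 0], [0, -42, -52], 0], [[0.15, 0, 0], [0, -47, -64], 0], [[0.17, 0, 0], [0, -51, -77], 0], [[0.2, 0, 0], [0, -54, -90], 0], [[0.22, 0, 0], [0, -55, -103], 0], [[0.22, 0, 0], [0, -55, -103], 0]]}}

```text
clock: 16.42
tcp_pos: [0.6554, 0.1765, 0.1818]
eef_rot: [-0.755, -0.951, 1.606]
force: [-0.3, -0.4, -3.3]
grip_width: 0.0159
```

Run:
```python
from tin import *
st(); save("wrist","wr6")
b=cams.camera("side")[90:185,190:300]; cv2.imwrite("pics/x6.png",np.hstack([cv2.resize(cv2.imread("pics/wr6.png"),(448,336)),cv2.resize(b[:,:,::-1],(352,336))]))
```

```text
t 16.43 tcp [0.6554 0.1765 0.1818] phi 1.800 f [-0.3 -0.4 -3.3] w 15.9
```

View pics/x6.png

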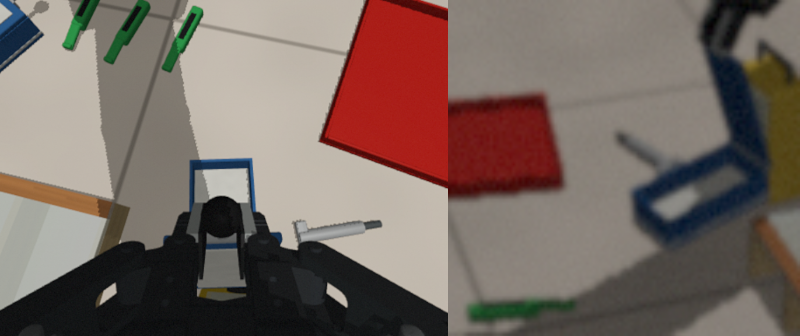

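Run:
```python
from tin import *
I=info("wrist"); print(np.round(manip.sense()["q"],2))
e=[ray("wrist",np.array(p)/.875,.031,I)[:2] for p in((190.5,159),(252.5,159))]; print(e)
m=(e[0]+e[1])/2; yaw=np.arctan2(*(e[1]-e[0])[::-1])-np.pi/2; print("yaw",yaw)
h=m+.12*np.array([np.cos(yaw),np.sin(yaw)]); print("hinge",h)
p,r=pose(); ball=p+r.apply([0,.008,0]); d=(ball[:2]-h)@[np.cos(yaw),np.sin(yaw)]; print("ball",ball,"angle",np.arctan2(ball[2]-.031,-d))
```

```text
[-0.11  0.89 -0.37  1.09  0.19  1.7   1.36]
[array([0.58359436, 0.12570158]), array([0.56861504, 0.18956019])]
yaw 0.2304045144577187
hinge [0.69293359 0.18503545]
ball [0.65143583 0.17552705 0.17589957] angle 1.285030313218929
```

Run:
```python
from tin import *
p,r=pose(); u=np.array([np.cos(.23),np.sin(.23),0])
rows([(p-u*.13*k/9,1.80,.5) for k in range(1,10)],0)
s=manip.sense()
```

```text
[[[0.0, 0.0, -0.0], [0, 7, 13], 0], [[0.0, 0.0, -0.0], [0, 14, 25], 0], [[0.0, 0.0, -0.0], [0, 21, 38], 0], [[0.0, 0.0, -0.0], [0, 28, 51], 0], [[0.0, 0.0, -0.0], [0, 35, 63], 0], [[0.0, 0.0, -0.0], [0, 42, 76], 0], [[0.0, 0.0, -0.0], [0, 48, 89], 0], [[0.0, 0.0, -0.0], [0, 55, 101], 0], [[0.0, 0.0, -0.0], [0, 62, 114], 0]]
```

Emit:
{"name": "servo_tool", "arguments": {"motion": [[[0, 0, 0], [0, 7, 13], 0], [[0, 0, 0], [0, 14, 25], 0], [[0, 0, 0], [0, 21, 38], 0], [[0, 0, 0], [0, 28, 51], 0], [[0, 0, 0], [0, 35, 63], 0], [[0, 0, 0], [0, 42, 76], 0], [[0, 0, 0], [0, 48, 89], 0], [[0, 0, 0], [0, 55, 101], 0], [[0, 0, 0], [0, 62, 114], 0], [[0, 0, 0], [0, 62, 114], 0]]}}

```text
clock: 17.77
tcp_pos: [0.5289, 0.1466, 0.1843]
eef_rot: [-0.757, -0.953, 1.605]
force: [2.2, 0.3, -0.4]
grip_width: 0.0075
```

```bash
cat >> tin.py <<'E'
from fit import cmask
def bluebox(yaw,lo,hi,cam="wrist",z=.031):
    """rectify blue mask to the tin-axis plane at height z: extent along u of blue seen"""
    im=cams.camera(cam); I=info(cam); m=cmask(im,"blue"); ys,xs=np.nonzero(m)
    P=np.array([ray(cam,(x,y),z,I)[:2] for x,y in zip(xs,ys)])
    u=np.array([np.cos(yaw),np.sin(yaw)]); v=np.array([-u[1],u[0]])
    return P,P@u,P@v
E
python3 - <<'E'
from tin import *
st(); print(np.round(manip.sense()["q"],2))
P,a,b=bluebox(.23,0,0); p,_=pose(); u=np.array([np.cos(.23),np.sin(.23)]); v=np.array([-u[1],u[0]])
k=(abs(b-p[:2]@v)<.05)&(abs(a-p[:2]@u)<.2); print("near end a",np.percentile(a[k],[.5,2])-p[:2]@u,"b",np.percentile(b[k],[1,99])-p[:2]@v)
save("wrist","wr7")
E
```

```text
t 17.77 tcp [0.5289 0.1466 0.1843] phi 1.800 f [ 2.2  0.3 -0.4] w 7.5
[-0.03  0.66 -0.4   1.52  0.15  1.5   1.33]
near end a [0.0082769  0.01442167] b [-0.00824705  0.00723722]
```

```bash
cat >> tin.py <<'E'
def findtins(shut=True):
    from fit import blobs,fit
    im=cams.camera("wrist"); I=info("wrist"); H,W=im.shape[:2]
    for f,p in blobs(im,"blue",400):
        ys,xs=np.nonzero(f)
        edge=xs.min()<2 or ys.min()<2 or xs.max()>W-3 or ys.max()>H-3
        w=ray("wrist",p,.03,I)
        x,e=fit([("wrist",I,f)],w,(.12,.066,0,.037))
        u=np.array([np.cos(x[2]),np.sin(x[2])])
        # black ball: which end
        g=im.max(2); s=[]
        for sg in(1,-1):
            q=proj("wrist",[*(x[:2]-sg*.086*u),.033],I); c,r=int(q[0]),int(q[1])
            s.append(g[r-2:r+3,c-2:c+3].mean() if 2<=r<H-2 and 2<=c<W-2 else 255)
        if s[1]<s[0]: u=-u; x[2]-=np.pi
        x[2]=(x[2]+np.pi)%(2*np.pi)-np.pi
        print("tin c",np.round(x[:2],4),"yaw %.3f"%x[2],"ball",np.round(x[:2]-.086*u,4),"hinge",np.round(x[:2]+.06*u,4),"err %.3f"%e,"ballgrey",np.round(s),"EDGE" if edge else "")
E
python3 -c "
from tin import *
rows([((.45,.10,.33),1.57,0)],45)"
```

```text
[[[-0.5, 0.22, -0.06], [-27, -86, 147], 45]]
```

Emit:
{"name": "servo_tool", "arguments": {"motion": [[[0, 0, 0], [0, -40, 0], 45], [[-0.12, 0.05, -0.01], [-7, -60, 40], 45], [[-0.25, 0.1, -0.03], [-14, -75, 80], 45], [[-0.38, 0.16, -0.04], [-20, -86, 120], 45], [[-0.5, 0.22, -0.06], [-27, -86, 147], 45], [[-0.5, 0.22, -0.06], [-27, -86, 147], 45], [[-0.5, 0.22, -0.06], [-27, -86, 147], 45]]}}

```text
clock: 18.75
tcp_pos: [0.4504, 0.1008, 0.3296]
eef_rot: [-1.206, -1.215, 1.209]
force: [-0.0, -0.3, 0.4]
grip_width: 0.045
```

```bash
python3 -c "
from tin import *
st(); findtins(); look('side','light',0); look('scene','light',0)"
```

```text
t 18.75 tcp [0.4504 0.1008 0.3296] phi 1.575 f [-0.  -0.3  0.4] w 45.0
tin c [0.6241 0.1638] yaw 0.164 ball [0.5393 0.1497] hinge [0.6833 0.1736] err 3.199 ballgrey [83. 29.] 
tin c [ 0.4962 -0.1643] yaw -0.514 ball [ 0.4213 -0.122 ] hinge [ 0.5485 -0.1938] err 0.118 ballgrey [175.  24.] 
side light 0.59 [290. 143.] [0.7241 0.2013]
scene light 0.81 [312. 286.] [0.7232 0.2089]
```

```bash
python3 -c "
from tin import *
save('wrist','wr8')"
```

```text
(no output)
```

View pics/wr8.png

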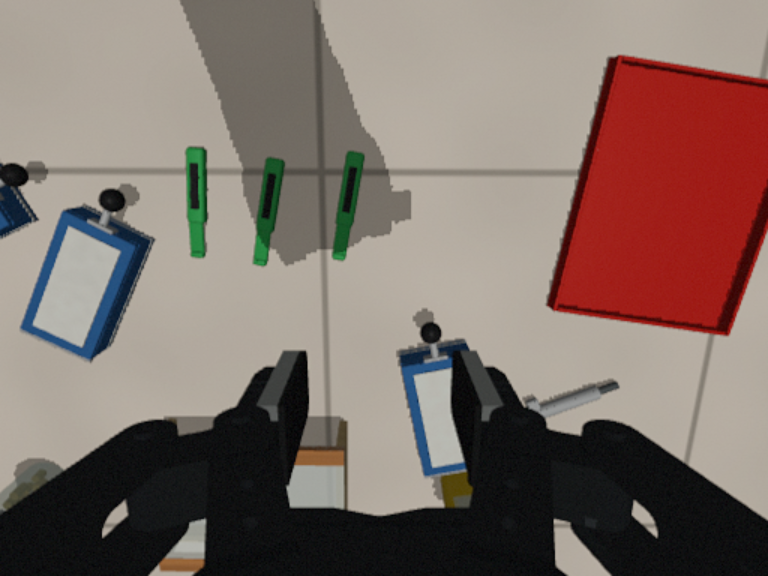

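Run:
```python
from tin import *
I=info("wrist"); f=lambda p,z:ray("wrist",np.array(p)/1.5,z,I)[:2]
b=f((430,333),.033); a=f((403,363),.036); h=f((425,475),.036); yaw=np.arctan2(*(h-a)[::-1]); u=np.array([np.cos(yaw),np.sin(yaw)])
print("ball",b,"yaw",yaw,"len",np.linalg.norm(h-a)); c=b+.086*u; print("c",c, "c alt",(a+h)/2+.033*np.array([-u[1],u[0]]))
b2=f((112,201),.033); q=[f(p,.036) for p in((65,208),(132,250),(92,352),(22,327))]
print("T2 ball",b2,"corners",np.round(q,4)); e=(q[0]+q[1])/2;hh=(q[2]+q[3])/2; print(np.arctan2(*(hh-b2)[::-1]),hh,np.linalg.norm(hh-b2))
print("T1 ball",f((14,175),.033))
plan((c[0],c[1],.10),yaw+np.pi/2)
```

```text
ball [0.53827542 0.14815621] yaw 0.19685102767494586 len 0.1219463701812174
c [0.62261453 0.16497627] c alt [0.6199367  0.16820221]
T2 ball [ 0.42069579 -0.12384264] corners [[ 0.4264 -0.1624]
 [ 0.462  -0.111 ]
 [ 0.5565 -0.1597]
 [ 0.5325 -0.2186]]
-0.4852604026800225 [ 0.54450626 -0.18912981] 0.13996945364420216
T1 ball [ 0.39971091 -0.20196519]
turn [ 0.    -0.193  0.004] shift [  62.4  228.9 -172.5]
```

Emit:
{"name": "servo_tool", "arguments": {"motion": [[[0, -0.06, 0], [20, 60, -55], 80], [[0, -0.12, 0], [40, 120, -110], 80], [[0, -0.2, 0], [62, 180, -165], 80], [[0, -0.2, 0], [64, 229, -172], 80], [[0, -0.2, 0], [64, 270, -172], 80], [[0, -0.2, 0], [64, 305, -172], 80], [[0, -0.2, 0], [64, 305, -172], 80], [[0, -0.2, 0], [64, 305, -172], 50], [[0, -0.2, 0], [64, 305, -172], 50], [[0, -0.2, 0], [64, 305, -172], 50], [[0, -0.2, 0], [64, 305, -172], 50]]}}

```text
clock: 20.42
tcp_pos: [0.6229, 0.1664, 0.0264]
eef_rot: [-1.106, -1.362, 1.353]
force: [-3.6, -1.2, 8.6]
grip_width: 0.065
```

Emit:
{"name": "servo_tool", "arguments": {"motion": [[[0, 0, 0], [0, -8, 0], 50], [[0, 0, 0], [0, -8, 25], 50], [[0, 0, 0], [0, -8, 55], 50], [[0, 0, 0], [0, -8, 85], 50], [[0, 0, 0], [0, -8, 105], 50], [[0, 0, 0], [0, -8, 105], 50], [[0, 0, 0], [0, 0, 105], 50], [[0, 0, 0], [0, 0, 105], 50]]}}

```text
clock: 21.42
tcp_pos: [0.5211, 0.1455, 0.0254]
eef_rot: [-1.107, -1.362, 1.353]
force: [-3.1, -3.1, 17.9]
grip_width: 0.0651
```

Emit:
{"name": "servo_tool", "arguments": {"motion": [[[0, 0, 0], [0, 0, 0], 78], [[0, 0, 0], [0, 0, 0], 78], [[0, 0, 0], [0, -40, 0], 78], [[0, 0, 0], [0, -70, 40], 60], [[0, 0, 0], [0, -70, 85], 45], [[0, 0, 0], [0, -60, 85], 45], [[0, 0, 0], [0, -16, 85], 45], [[0, 0, 0], [0, -16, 85], 45], [[0, 0, 0], [0, -16, 85], 0], [[0, 0, 0], [0, -16, 85], 0], [[0, 0, 0], [0, -16, 85], 0], [[0, 0, 0], [0, -16, 85], 0], [[0, 0, 0], [0, -16, 85], 0]]}}

```text
clock: 23.05
tcp_pos: [0.437, 0.1283, 0.0413]
eef_rot: [-1.106, -1.362, 1.353]
force: [-0.7, 0.3, 7.5]
grip_width: 0.0167
```

Run:
```python
from tin import *
st(); p,_=pose(); yaw=.204; u=np.array([np.cos(yaw),np.sin(yaw)])
h=p[:2]+.146*u; print(h)
arcw(h,yaw,0,.75,0,.05,7)
```

```text
t 23.05 tcp [0.437  0.1283 0.0413] phi 1.774 f [-0.7  0.3  7.5] w 16.7
[0.57997007 0.15784551]
[[[0.01, -0.0, 0.0], [0, -15, -1], 0], [[0.02, -0.0, 0.0], [0, -31, -4], 0], [[0.03, -0.0, 0.0], [0, -46, -8], 0], [[0.03, -0.0, 0.0], [0, -60, -14], 0], [[0.04, -0.0, 0.0], [0, -74, -21], 0], [[0.05, -0.0, 0.0], [0, -87, -30], 0], [[0.05, -0.0, 0.0], [0, -99, -40], 0]]
```

Emit:
{"name": "servo_tool", "arguments": {"motion": [[[0.01, 0, 0], [0, -15, -1], 0], [[0.02, 0, 0], [0, -31, -4], 0], [[0.03, 0, 0], [0, -46, -8], 0], [[0.03, 0, 0], [0, -60, -14], 0], [[0.04, 0, 0], [0, -74, -21], 0], [[0.05, 0, 0], [0, -87, -30], 0], [[0.05, 0, 0], [0, -99, -40], 0], [[0.05, 0, 0], [0, -99, -40], 0]]}}

```text
clock: 24.05
tcp_pos: [0.4761, 0.1359, 0.1402]
eef_rot: [-1.073, -1.321, 1.379]
force: [-0.6, 0.7, -2.6]
grip_width: 0.0162
```

Run:
```python
from tin import *
st(); print(np.round(manip.sense()["q"],2)); arcw((.5800,.1578),.204,.75,1.78,.05,.98,12)
```

```text
t 24.05 tcp [0.4761 0.1359 0.1402] phi 1.774 f [-0.6  0.7 -2.6] w 16.2
[ 0.05  0.39 -0.46  1.99  0.21  0.85  1.25]
[[[0.08, -0.0, 0.0], [0, -9, -9], 0], [[0.16, -0.0, 0.0], [0, -18, -19], 0], [[0.24, -0.0, 0.0], [1, -25, -29], 0], [[0.31, 0.0, 0.0], [1, -32, -40], 0], [[0.39, 0.0, 0.0], [1, -37, -52], 0], [[0.47, 0.0, 0.0], [1, -42, -64], 0], [[0.55, 0.0, 0.0], [1, -45, -77], 0], [[0.62, 0.0, 0.0], [1, -48, -89], 0], [[0.7, 0.0, 0.0], [1, -49, -102], 0], [[0.78, 0.0, 0.0], [1, -49, -115], 0], [[0.86, 0.0, 0.0], [1, -49, -128], 0], [[0.93, 0.0, 0.0], [1, -47, -141], 0]]
```

Emit:
{"name": "servo_tool", "arguments": {"motion": [[[0.08, 0, 0], [0, -9, -9], 0], [[0.16, 0, 0], [0, -18, -19], 0], [[0.24, 0, 0], [1, -25, -29], 0], [[0.31, 0, 0], [1, -32, -40], 0], [[0.39, 0, 0], [1, -37, -52], 0], [[0.47, 0, 0], [1, -42, -64], 0], [[0.55, 0, 0], [1, -45, -77], 0], [[0.62, 0, 0], [1, -48, -89], 0], [[0.7, 0, 0], [1, -49, -102], 0], [[0.78, 0, 0], [1, -49, -115], 0], [[0.86, 0, 0], [1, -49, -128], 0], [[0.93, 0, 0], [1, -47, -141], 0], [[0.93, 0, 0], [1, -47, -141], 0]]}}

```text
clock: 25.68
tcp_pos: [0.6123, 0.1588, 0.2069]
eef_rot: [-0.554, -0.658, 1.674]
force: [-0.6, -0.2, -5.8]
grip_width: 0.0162
```

Run:
```python
from tin import *
st(); print(np.round(manip.sense()["q"],2)); save("wrist","wr9")
b=cams.camera("side")[90:185,180:290]; cv2.imwrite("pics/x9.png",np.hstack([cv2.resize(cv2.imread("pics/wr9.png"),(448,336)),cv2.resize(b[:,:,::-1],(352,304))[:, :] if 0 else cv2.resize(b[:,:,::-1],(352,336))]))
```

```text
t 25.68 tcp [0.6123 0.1588 0.2069] phi 1.765 f [-0.6 -0.2 -5.8] w 16.2
[-0.21  0.95 -0.15  1.02  0.02  1.99  1.42]
```

View pics/x9.png

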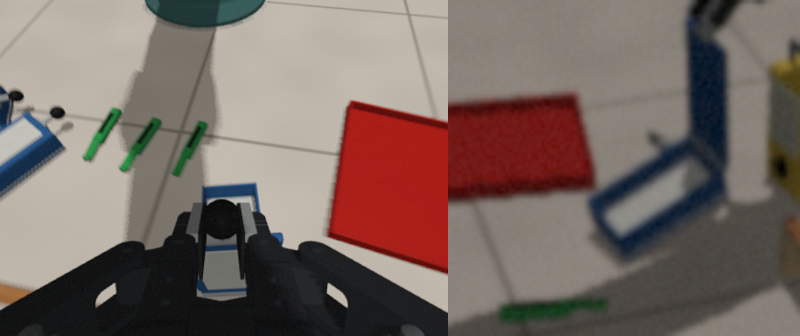

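Run:
```python
from tin import *
p,r=pose(); m=r.as_matrix(); print("beta",np.arccos(-m[2,1]), "ball now",p+r.apply([0,.008,0]))
arcw((.5800,.1578),.204,1.74,1.74,.82,.82,1)
I=info("wrist")
print([ray("wrist",np.array(q)/.875,.031,I)[:2] for q in((204,187),(257,184))])
```

```text
beta 0.8074970306769275 ball now [0.60534537 0.16803712 0.20580359]
[[[0.01, 0.01, 0.01], [-5, 22, -19], 0]]
[array([0.49686711, 0.12573076]), array([0.47867385, 0.1890988 ])]
```

Run:
```python
from tin import *
arcw((.5800,.1578),.204,1.74,1.74,.65,.65,1)
```

```text
[[[-0.16, 0.01, 0.01], [-5, 22, -18], 0]]
```

Emit:
{"name": "servo_tool", "arguments": {"motion": [[[-0.08, 0, 0], [-2, 10, -6], 0], [[-0.16, 0.01, 0.01], [-5, 22, -18], 0], [[-0.16, 0.01, 0.01], [-5, 22, -18], 0]]}}

```text
clock: 26.15
tcp_pos: [0.6069, 0.1617, 0.1808]
eef_rot: [-0.656, -0.807, 1.634]
force: [0.3, 0.3, -1.7]
grip_width: 0.0165
```

Run:
```python
from tin import *
st(); p,r=pose(); m=r.as_matrix(); ball=p+r.apply([0,.008,0]); print("beta",np.arccos(-m[2,1]),"ball",ball)
im=cams.camera("wrist"); I=info("wrist"); mk=cmask(im,"blue"); cv2.imwrite("pics/wr10.png",im[:,:,::-1])
ys,xs=np.nonzero(mk[:, 200:330]); 
# topmost blue rows per column in the central region
for c in range(225,305,8):
    k=np.nonzero(mk[150:,c])[0]; print(c,k[0]+150 if len(k) else None, np.round(ray("wrist",(c,k[0]+150),.031,I)[:2],3) if len(k) else "")
```

```text
t 26.15 tcp [0.6069 0.1617 0.1808] phi 1.775 f [ 0.3  0.3 -1.7] w 16.5
beta 0.6544073367328221 ball [0.60208459 0.16072687 0.17448767]
225 321 [0.628 0.142]
233 321 [0.626 0.149]
241 200 [0.521 0.132]
249 200 [0.52  0.139]
257 199 [0.517 0.147]
265 198 [0.514 0.154]
273 197 [0.512 0.161]
281 197 [0.51  0.169]
289 196 [0.508 0.176]
297 195 [0.505 0.183]
```

Run:
```python
from tin import *
rows([((.50,.15,.32),1.25,0),((.47,.13,.33),-.3,0)],85)
```

```text
[[[-0.64, 0.51, -0.17], [10, -45, 170], 85], [[-0.4, 1.99, -0.67], [-3, -32, 202], 85]]
```

Emit:
{"name": "servo_tool", "arguments": {"motion": [[[0, 0, 0], [0, 0, 0], 45], [[0, 0, 0], [0, 0, 0], 45], [[0, 0, 0], [0, -40, 0], 45], [[-0.16, 0.12, -0.04], [2, -50, 45], 45], [[-0.32, 0.25, -0.08], [5, -50, 90], 45], [[-0.48, 0.38, -0.12], [8, -48, 130], 45], [[-0.64, 0.51, -0.17], [10, -45, 170], 45], [[-0.64, 0.51, -0.17], [10, -45, 170], 45]]}}

```text
clock: 27.2
tcp_pos: [0.4992, 0.1497, 0.3235]
eef_rot: [-1.354, -0.973, 0.959]
force: [1.8, 0.6, 0.9]
grip_width: 0.045
```

Emit:
{"name": "servo_tool", "arguments": {"motion": [[[0, 0.18, 0], [0, 0, 0], 80], [[0, 0.36, 0], [0, 0, 0], 80], [[0, 0.54, 0], [0, 0, 0], 80], [[0, 0.72, 0], [0, 0, 0], 80], [[0, 0.9, 0], [0, 0, 0], 80], [[0, 1.08, 0], [0, 0, 0], 80], [[0, 1.26, 0], [0, 0, 0], 80], [[0, 1.44, 0], [0, 0, 0], 80], [[0, 1.62, 0], [0, 0, 0], 80], [[0, 1.8, 0], [0, 0, 0], 80], [[0, 1.98, 0], [0, 0, 0], 80], [[0, 2.16, 0], [0, 0, 0], 80], [[0, 2.34, 0], [0, 0, 0], 80], [[0, 2.52, 0], [0, 0, 0], 80], [[0, 2.52, 0], [0, 0, 0], 80]]}}

```text
clock: 29.08
tcp_pos: [0.5005, 0.1499, 0.3207]
eef_rot: [-1.336, 0.984, -0.99]
force: [-1.3, 0.6, 0.3]
grip_width: 0.0803
```

Run:
```python
from tin import *
st(); print(np.round(manip.sense()["q"],2)); findtins(); save("wrist","wr11")
```

```text
t 29.07 tcp [0.5005 0.1499 0.3207] phi -1.273 f [-1.3  0.6  0.3] w 80.3
[-0.45  0.17  0.11  1.79 -0.02  1.18 -1.61]
tin c [ 0.4853 -0.301 ] yaw 2.844 ball [ 0.5675 -0.3262] hinge [ 0.4279 -0.2834] err 0.804 ballgrey [255 255] EDGE
tin c [ 0.5885 -0.2747] yaw 1.027 ball [ 0.544  -0.3483] hinge [ 0.6196 -0.2233] err 1.000 ballgrey [255 255] EDGE
tin c [0.5721 0.1767] yaw 0.255 ball [0.4888 0.155 ] hinge [0.6301 0.1919] err 0.034 ballgrey [ 15. 175.]
```

Run:
```python
from tin import *
rows([((.572,.1767,.10),-1.316,0),((.572,.1767,.024),-1.316,0)],80)
# second call from grasp pose
r=R_of(-1.316); d=r.inv().apply(np.array([.425-.572,.215-.1767,0]))*1e3; print(d)
```

```text
[[[-0.0, 0.05, 0.0], [-5, 221, 76], 80], [[-0.0, 0.05, 0.0], [-5, 297, 76], 80]]
[-7.41145736e+01 -2.23543406e-14 -1.32600603e+02]
```

Emit:
{"name": "servo_tool", "arguments": {"motion": [[[0, 0.05, 0], [-2, 60, 25], 80], [[0, 0.05, 0], [-5, 120, 60], 80], [[0, 0.05, 0], [-5, 180, 76], 80], [[0, 0.05, 0], [-5, 235, 76], 80], [[0, 0.05, 0], [-5, 275, 76], 80], [[0, 0.05, 0], [-5, 297, 76], 80], [[0, 0.05, 0], [-5, 297, 76], 80], [[0, 0.05, 0], [-5, 297, 76], 50], [[0, 0.05, 0], [-5, 297, 76], 50], [[0, 0.05, 0], [-5, 297, 76], 50], [[0, 0.05, 0], [-5, 297, 76], 50]]}}

```text
clock: 30.55
tcp_pos: [0.5733, 0.1763, 0.0249]
eef_rot: [-1.314, 1.02, -1.029]
force: [-2.4, -1.5, 8.1]
grip_width: 0.0654
```

Emit:
{"name": "servo_tool", "arguments": {"motion": [[[0, 0, 0], [0, -15, 0], 50], [[0, -0.15, 0], [-10, -20, -20], 50], [[0, -0.32, 0], [-20, -20, -40], 50], [[0, -0.49, 0], [-30, -20, -60], 50], [[0, -0.66, 0], [-42, -20, -80], 50], [[0, -0.83, 0], [-54, -20, -100], 50], [[0, -1.0, 0], [-65, -20, -118], 50], [[0, -1.17, 0], [-74, -20, -133], 50], [[0, -1.17, 0], [-74, -20, -133], 50], [[0, -1.17, 0], [-74, -5, -133], 50], [[0, -1.17, 0], [-74, 0, -133], 50], [[0, -1.17, 0], [-74, 0, -133], 50]]}}

```text
clock: 32.05
tcp_pos: [0.4264, 0.2152, 0.0237]
eef_rot: [-1.57, 0.119, -0.126]
force: [-8.5, -5.5, 34.6]
grip_width: 0.0651
```

Run:
```python
from tin import *
st(); print(np.round(manip.sense()["q"],2))
```

```text
t 32.05 tcp [0.4264 0.2152 0.0237] phi -0.156 f [-8.5 -5.5 34.6] w 65.1
[-0.37  0.53 -0.19  2.11  0.21  0.51 -0.88]
```

Emit:
{"name": "servo_tool", "arguments": {"motion": [[[0, 0, 0], [0, -1, 0], 78], [[0, 0, 0], [0, -1, 0], 78], [[0, 0, 0], [0, -40, 0], 78], [[0, 0, 0], [0, -70, -40], 60], [[0, 0, 0], [0, -70, -85], 45], [[0, 0, 0], [0, -60, -85], 45], [[0, 0, 0], [0, -18, -85], 45], [[0, 0, 0], [0, -18, -85], 45], [[0, 0, 0], [0, -18, -85], 0], [[0, 0, 0], [0, -18, -85], 0], [[0, 0, 0], [0, -18, -85], 0], [[0, 0, 0], [0, -18, -85], 0], [[0, 0, 0], [0, -18, -85], 0]]}}

```text
clock: 33.67
tcp_pos: [0.4131, 0.1317, 0.0419]
eef_rot: [-1.569, 0.117, -0.125]
force: [-0.7, 2.6, 7.5]
grip_width: 0.0164
```

Run:
```python
from tin import *
st()
```

```text
t 33.67 tcp [0.4131 0.1317 0.0419] phi -0.154 f [-0.7  2.6  7.5] w 16.4
```

Emit:
{"name": "servo_tool", "arguments": {"motion": [[[-0.02, 0, 0], [0, -14, 1], 0], [[-0.04, 0, 0], [0, -28, 3], 0], [[-0.05, 0, 0], [0, -42, 7], 0], [[-0.07, 0, 0], [0, -55, 11], 0], [[-0.1, 0, 0], [0, -68, 17], 0], [[-0.12, 0, 0], [0, -80, 24], 0], [[-0.14, 0, 0], [0, -92, 33], 0], [[-0.16, 0, 0], [0, -102, 43], 0], [[-0.18, 0, 0], [0, -112, 53], 0], [[-0.2, 0, 0], [0, -120, 65], 0], [[-0.23, 0, 0], [0, -128, 77], 0], [[-0.25, 0, 0], [0, -134, 90], 0], [[-0.27, 0, 0], [0, -139, 103], 0], [[-0.3, 0, 0], [0, -142, 117], 0], [[-0.32, 0, 0], [0, -144, 131], 0], [[-0.35, 0, 0], [0, -145, 145], 0], [[-0.37, 0, 0], [0, -145, 160], 0], [[-0.4, 0, 0], [0, -143, 175], 0], [[-0.4, 0, 0], [0, -141, 182], 0], [[-0.4, 0, 0], [0, -141, 182], 0]]}}

```text
clock: 36.17
tcp_pos: [0.4398, 0.3117, 0.1817]
eef_rot: [-1.968, 0.149, -0.104]
force: [-0.4, -0.9, 0.2]
grip_width: -0.0002
```

Run:
```python
from tin import *
st(); save("wrist","wr12")
a=cams.camera("scene")[120:250,250:420]; b=cams.camera("side")[85:195,130:270]
cv2.imwrite("pics/x12.png",np.hstack([cv2.resize(a[:,:,::-1],(436,334)),cv2.resize(b[:,:,::-1],(364,334))]))
p,r=pose(); print("ball",p+r.apply([0,.008,0])); print(np.round(manip.sense()["q"],2))
```

```text
t 36.17 tcp [0.4398 0.3117 0.1817] phi -0.153 f [-0.4 -0.9  0.2] w -0.2
ball [0.43957463 0.30780699 0.17474388]
[-0.63  0.52 -0.22  1.7   0.34  1.3  -1.15]
```

View pics/x12.png

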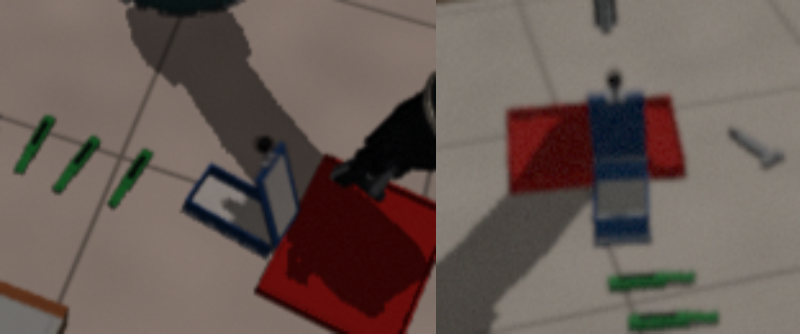

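Emit:
{"name": "servo_tool", "arguments": {"motion": [[[0, 0, 0], [0, -40, 0], 20], [[0, 0, 0], [0, -60, 40], 45], [[0.2, 0, 0], [0, -60, 60], 45], [[0.4, 0, 0], [0, -60, 60], 45]]}}

```text
clock: 36.83
tcp_pos: [0.4517, 0.3908, 0.2133]
eef_rot: [-1.588, 0.118, -0.122]
force: [1.1, -0.1, -0.5]
grip_width: 0.0451
```

```bash
cat >> tin.py <<'E'
def tri(p1,p2,c1="scene",c2="side"):
    A=[];b=[]
    for c,p in((c1,p1),(c2,p2)):
        K,o,M=info(c); d=M@np.linalg.inv(K)@np.array([p[0],p[1],1.]); d/=np.linalg.norm(d); Q=np.eye(3)-np.outer(d,d); A.append(Q); b.append(Q@o)
    x=np.linalg.solve(A[0]+A[1],b[0]+b[1]); return x, np.linalg.norm(A[0]@(x)-b[0])+np.linalg.norm(A[1]@x-b[1])
def balls():
    L={}
    for c in("scene","side"):
        cams.camera(c); L[c]=[r for r in cams.place_of(c,"tin_a_pull") if r["p"]>.12]
    for a in L["scene"]:
        for b in L["side"]:
            x,e=tri(a["pixel"],b["pixel"])
            if e<.02 and 0<x[2]<.25: print("ball",np.round(x,3),"e %.3f p %.2f %.2f"%(e,a["p"],b["p"]),np.round(a["pixel"]),np.round(b["pixel"]))
E
python3 - <<'E'
from tin import *
print(tri((353.3,176.5),(198,111.3))); balls()
a=cams.camera("scene")[120:250,250:420]; b=cams.camera("side")[85:195,130:270]
cv2.imwrite("pics/x13.png",np.hstack([cv2.resize(a[:,:,::-1],(436,334)),cv2.resize(b[:,:,::-1],(364,334))]))
o=cv2.imread("pics/x12.png").astype(int); n=cv2.imread("pics/x13.png").astype(int); print(abs(o-n)[100:260,180:300].mean(),abs(o-n)[70:240,580:660].mean())
E
```

```text
(array([0.42594457, 0.21740768, 0.15212284]), np.float64(0.009678162316777365))
ball [ 0.42  -0.123  0.041] e 0.004 p 0.98 0.56 [247. 162.] [228. 206.]
19.00592013888889 25.056200980392155
```

Emit:
{"name": "servo_tool", "arguments": {"motion": [[[0, 0, 0], [5, -50, -60], 45], [[0, 0, 0], [8, -90, -120], 45], [[0, 0, 0], [10, -105, -180], 45], [[0, 0, 0], [12, -110, -240], 45], [[0, 0, 0], [14, -110, -290], 45], [[0, 0, 0], [14, -110, -290], 45]]}}

```text
clock: 37.88
tcp_pos: [0.4212, 0.1008, 0.3321]
eef_rot: [-1.595, 0.123, -0.126]
force: [0.6, 0.7, 0.5]
grip_width: 0.0453
```

Run:
```python
from tin import *
st(); findtins(); save("wrist","wr14")
```

```text
t 37.88 tcp [0.4212 0.1008 0.3321] phi -0.157 f [0.6 0.7 0.5] w 45.3
tin c [ 0.4427 -0.1729] yaw 1.618 ball [ 0.4467 -0.2588] hinge [ 0.4398 -0.113 ] err 5.715 ballgrey [ 16. 173.] 
tin c [0.4264 0.2156] yaw 1.353 ball [0.4079 0.1317] hinge [0.4394 0.2742] err 0.021 ballgrey [ 29. 255.] EDGE
```

Run:
```python
from tin import *
rows([((.4079,.1317,.09),-.218,0),((.4079,.1317,.041),-.218,0)],40)
```

```text
[[[0.03, 0.06, 0.0], [-19, 241, 32], 40], [[0.03, 0.06, 0.0], [-19, 290, 34], 40]]
```

Emit:
{"name": "servo_tool", "arguments": {"motion": [[[0.02, 0.06, 0], [-8, 60, 10], 40], [[0.02, 0.06, 0], [-15, 120, 20], 40], [[0.02, 0.06, 0], [-19, 180, 30], 40], [[0.02, 0.06, 0], [-19, 240, 33], 40], [[0.02, 0.06, 0], [-19, 275, 34], 40], [[0.02, 0.06, 0], [-19, 290, 34], 40], [[0.02, 0.06, 0], [-19, 290, 34], 30], [[0.02, 0.06, 0], [-19, 290, 34], 19], [[0.02, 0.06, 0], [-19, 290, 34], 18.5], [[0.02, 0.06, 0], [-19, 290, 34], 18.5], [[0.02, 0.06, 0], [-19, 290, 34], 18.5], [[0.02, 0.06, 0], [-19, 290, 34], 18.5]]}}

```text
clock: 39.48
tcp_pos: [0.4081, 0.1326, 0.0409]
eef_rot: [-1.571, 0.164, -0.172]
force: [2.2, 3.6, 6.2]
grip_width: 0.0189
```

Run:
```python
from tin import *
st(); p,r=pose(); print(r.as_matrix()[2])
```

```text
t 39.48 tcp [0.4081 0.1326 0.0409] phi -0.214 f [2.2 3.6 6.2] w 18.9
[ 0.00581652 -0.99996602 -0.0058418 ]
```

Emit:
{"name": "servo_tool", "arguments": {"motion": [[[-0.02, 0, 0], [0, -14, 1], 18], [[-0.04, 0, 0], [0, -28, 3], 18], [[-0.05, 0, 0], [0, -42, 7], 18], [[-0.07, 0, 0], [0, -55, 11], 18], [[-0.1, 0, 0], [0, -68, 17], 18], [[-0.12, 0, 0], [0, -80, 24], 18], [[-0.14, 0, 0], [0, -92, 33], 18], [[-0.16, 0, 0], [0, -102, 43], 18], [[-0.18, 0, 0], [0, -112, 53], 18], [[-0.2, 0, 0], [0, -120, 65], 18], [[-0.2, 0, 0], [0, -120, 65], 18]]}}

```text
clock: 40.85
tcp_pos: [0.4212, 0.1969, 0.1603]
eef_rot: [-1.771, 0.186, -0.158]
force: [0.8, -3.2, 1.3]
grip_width: 0.0187
```

Run:
```python
from tin import *
st(); save("wrist","wr15"); p,r=pose(); print("ball?",p+r.apply([0,.008,0])); balls()
im=cams.camera("wrist"); I=info("wrist")
# is ball between pads: darkest blob
print(im.max(2)[225:300:8,230:280:6])
```

```text
t 40.85 tcp [0.4212 0.1969 0.1603] phi -0.213 f [ 0.8 -3.2  1.3] w 18.7
ball? [0.42063169 0.19471373 0.15213657]
ball [ 0.427 -0.126  0.033] e 0.008 p 0.81 0.86 [244. 166.] [228. 208.]
[[181 156 130  92 111  87  81  81 206]
 [ 14 204 204  94 109  81 203 171  77]
 [ 20 203 203  95 110  80 201 132  53]
 [ 11 202 183  13  12  12 204 135  22]
 [ 20   7  16  17  20  16  19  22  21]
 [ 17  22  13  21  24  19  14  17  20]
 [ 17  19  15  14  25  16  18  19  27]
 [ 24  23  22  19  21  18  19  52  22]
 [ 13 199  10  19  21  14 158 203  25]
 [  3 198 197 199 199 200 155 200  22]]
```

```bash
cat >> tin.py <<'E'
def arcf(hinge,yaw,t0,t1,b0,b1,n,jaw=0,d=.008):
    u=np.array([np.cos(yaw),np.sin(yaw),0]); T=[]
    for k in range(1,n+1):
        a=t0+(t1-t0)*k/n; b=b0+(b1-b0)*k/n
        ball=np.array([*hinge,.033])-.146*u*np.cos(a)+np.array([0,0,.146*np.sin(a)])
        T.append((ball+d*(np.sin(b)*u+np.array([0,0,np.cos(b)])),yaw-np.pi/2,-b))
    rows(T,jaw)
E
python3 - <<'E'
from tin import *
arcf((.4394,.2742),1.357,.97,1.8,.2,.5,12,18)
E
```

```text
[[[-0.02, -0.0, 0.0], [2, -8, 6], 18], [[-0.04, -0.0, 0.0], [2, -15, 14], 18], [[-0.07, -0.0, 0.0], [2, -21, 23], 18], [[-0.09, -0.0, 0.0], [2, -26, 31], 18], [[-0.12, -0.0, 0.0], [2, -31, 40], 18], [[-0.14, -0.0, 0.0], [2, -35, 50], 18], [[-0.17, -0.0, 0.0], [2, -39, 59], 18], [[-0.19, -0.0, 0.0], [2, -41, 69], 18], [[-0.22, -0.0, 0.0], [2, -44, 79], 18], [[-0.24, -0.0, 0.0], [2, -45, 89], 18], [[-0.27, -0.0, 0.0], [2, -46, 100], 18], [[-0.29, -0.0, 0.0], [2, -46, 110], 18]]
```

Emit:
{"name": "servo_tool", "arguments": {"motion": [[[-0.02, 0, 0], [0, -8, 6], 18], [[-0.04, 0, 0], [0, -15, 14], 18], [[-0.07, 0, 0], [1, -21, 23], 18], [[-0.09, 0, 0], [1, -26, 31], 18], [[-0.12, 0, 0], [1, -31, 40], 18], [[-0.14, 0, 0], [1, -35, 50], 18], [[-0.14, 0, 0], [1, -35, 50], 18]]}}

```text
clock: 42.02
tcp_pos: [0.4336, 0.2525, 0.1838]
eef_rot: [-1.91, 0.201, -0.147]
force: [-0.6, -1.0, -2.3]
grip_width: 0.0184
```

Emit:
{"name": "servo_tool", "arguments": {"motion": [[[-0.03, 0, 0], [0, -4, 10], 18], [[-0.05, 0, 0], [0, -6, 20], 18], [[-0.08, 0, 0], [0, -7, 31], 18], [[-0.1, 0, 0], [0, -7, 41], 18], [[-0.13, 0, 0], [0, -6, 52], 18], [[-0.15, 0, 0], [0, -4, 63], 18], [[-0.15, 0, 0], [0, -4, 63], 18]]}}

```text
clock: 42.9
tcp_pos: [0.4472, 0.3119, 0.1668]
eef_rot: [-2.058, 0.216, -0.137]
force: [1.7, 0.5, 8.1]
grip_width: 0.0183
```

Run:
```python
from tin import *
st(); p,r=pose(); print("ball?",p+r.apply([0,.008,0])); balls()
a=cams.camera("scene")[120:250,250:420]; b=cams.camera("side")[85:195,130:270]
cv2.imwrite("pics/x16.png",np.hstack([cv2.resize(a[:,:,::-1],(436,334)),cv2.resize(b[:,:,::-1],(364,334))]))
```

```text
t 42.90 tcp [0.4472 0.3119 0.1668] phi -0.213 f [1.7 0.5 8.1] w 18.3
ball? [0.44642954 0.30814468 0.15971425]
ball [ 0.422 -0.12   0.033] e 0.012 p 0.94 0.67 [249. 164.] [230. 209.]
```

View pics/x16.png

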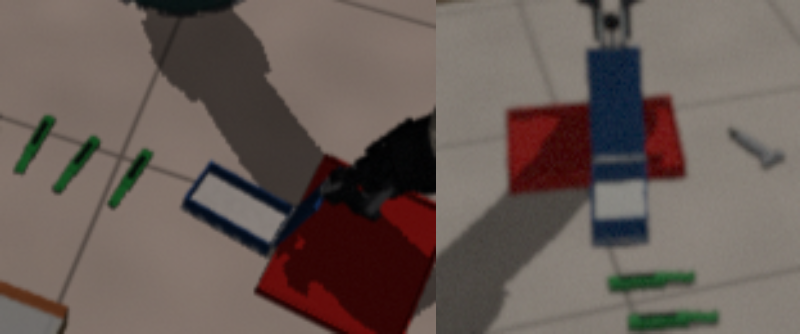

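Emit:
{"name": "servo_tool", "arguments": {"motion": [[[0, 0, 0], [0, 0, 0], 36], [[0, 0, 0], [0, 0, 0], 36], [[0, 0, 0], [0, -40, 0], 36], [[0, 0, 0], [0, -80, 0], 36], [[0.15, 0, 0], [0, -100, 0], 36], [[0.3, 0, 0], [0, -110, -20], 36], [[0.48, 0, 0], [0, -110, -40], 36], [[0.48, 0, 0], [0, -110, -40], 36]]}}

```text
clock: 44.2
tcp_pos: [0.4505, 0.3245, 0.2839]
eef_rot: [-1.578, 0.167, -0.177]
force: [-0.2, 0.2, 1.4]
grip_width: 0.0358
```

Run:
```python
from tin import *
st(); rows([((.40,.075,.28),-1.72,0)],36)
```

```text
t 44.20 tcp [0.4505 0.3245 0.2839] phi -0.218 f [-0.2  0.2  1.4] w 35.8
[[[0.01, 1.5, 0.02], [5, 7, -254], 36]]
```

Emit:
{"name": "servo_tool", "arguments": {"motion": [[[0, 0.17, 0], [0, 0, -30], 36], [[0, 0.34, 0], [2, 2, -60], 36], [[0, 0.51, 0], [3, 4, -90], 36], [[0, 0.68, 0], [4, 5, -120], 36], [[0, 0.85, 0], [5, 6, -150], 36], [[0, 1.02, 0], [5, 7, -180], 36], [[0, 1.19, 0], [5, 7, -210], 36], [[0, 1.36, 0], [5, 7, -240], 36], [[0.01, 1.5, 0.02], [5, 7, -254], 36], [[0.01, 1.5, 0.02], [5, 7, -254], 36]]}}

```text
clock: 45.45
tcp_pos: [0.4008, 0.0778, 0.2794]
eef_rot: [-1.138, 1.318, -1.312]
force: [0.3, 1.6, -0.8]
grip_width: 0.0362
```

```bash
cat >> tin.py <<'E'
def levers():
    from fit import fit
    im=cams.camera("wrist"); I=info("wrist"); m=cmask(im,"green"); m=cv2.morphologyEx(m,cv2.MORPH_CLOSE,np.ones((9,9),np.uint8))
    for c in cv2.findContours(m,cv2.RETR_EXTERNAL,cv2.CHAIN_APPROX_NONE)[0]:
        if cv2.contourArea(c)<150: continue
        f=np.zeros(m.shape,np.uint8); cv2.drawContours(f,[c],-1,1,-1); q=c[:,0].mean(0)
        edge=c.min()<2 or c[:,0,0].max()>509 or c[:,0,1].max()>381
        x,e=fit([("wrist",I,f)],ray("wrist",q,.006,I),(.098,.016,0,.012)); x[2]=(x[2]+np.pi/2)%np.pi-np.pi/2
        print("lever",np.round(x,4),"err %.3f"%e,"EDGE" if edge else "")
E
python3 - <<'E'
from tin import *
st(); levers(); save("wrist","wr17")
E
```

```text
t 45.45 tcp [0.4008 0.0778 0.2794] phi -1.715 f [ 0.3  1.6 -0.8] w 36.2
lever [ 0.0319 -0.0707  0.444 ] err 0.291 EDGE
lever [ 0.4268  0.0729 -0.176 ] err 0.182 
lever [ 0.4329  0.0014 -0.1838] err 0.275 
lever [ 0.4262 -0.0614 -0.059 ] err 0.346
```

Run:
```python
from tin import *
rows([((.429,.0732,.08),-1.735,0),((.429,.0732,.026),-1.735,0)],36)
r=R_of(-1.735); 
for q in((.429,.0732,.11),(.4264,.2156,.11),(.4264,.2156,.036)): print(r.inv().apply(np.array(q)-[.429,.0732,.026])*1e3)
print("turn",-(-.214+1.735))
```

```text
[[[0.0, 0.02, -0.0], [2, 199, 29], 36], [[0.0, 0.02, -0.0], [2, 253, 29], 36]]
[ 0.00000000e+00 -8.40000000e+01  1.86517468e-14]
[-140.05954138  -84.          -25.8426947 ]
[-140.05954138  -10.          -25.8426947 ]
turn -1.5210000000000001
```

Emit:
{"name": "servo_tool", "arguments": {"motion": [[[0, 0.02, 0], [2, 60, 29], 36], [[0, 0.02, 0], [2, 120, 29], 36], [[0, 0.02, 0], [2, 180, 29], 36], [[0, 0.02, 0], [2, 225, 29], 36], [[0, 0.02, 0], [2, 253, 29], 36], [[0, 0.02, 0], [2, 253, 29], 36], [[0, 0.02, 0], [2, 253, 29], 0], [[0, 0.02, 0], [2, 253, 29], 0], [[0, 0.02, 0], [2, 253, 29], 0], [[0, 0.02, 0], [2, 253, 29], 0]]}}

```text
clock: 46.8
tcp_pos: [0.4296, 0.0732, 0.0275]
eef_rot: [-1.125, 1.33, -1.325]
force: [-2.4, 1.0, 12.8]
grip_width: 0.0137
```

Emit:
{"name": "servo_tool", "arguments": {"motion": [[[0, 0, 0], [0, -50, 0], 0], [[0, -0.16, 0], [0, -84, 0], 0], [[0, -0.34, 0], [-20, -90, -4], 0], [[0, -0.52, 0], [-40, -90, -8], 0], [[0, -0.7, 0], [-60, -90, -12], 0], [[0, -0.88, 0], [-80, -90, -16], 0], [[0, -1.06, 0], [-100, -90, -20], 0], [[0, -1.24, 0], [-120, -90, -24], 0], [[0, -1.42, 0], [-138, -90, -26], 0], [[0, -1.52, 0], [-138, -90, -26], 0], [[0, -1.52, 0], [-138, -60, -26], 0], [[0, -1.52, 0], [-138, -60, -26], 0]]}}

```text
clock: 48.3
tcp_pos: [0.4249, 0.2126, 0.0862]
eef_rot: [-1.563, 0.171, -0.165]
force: [0.7, -0.3, 0.2]
grip_width: 0.0142
```

Run:
```python
from tin import *
st(); im=save("wrist","wr18"); I=info("wrist"); cv2.imwrite("pics/m18.png",cmask(im,"blue")*255)
m=cmask(im,"blue"); print(m.sum(), [(r,np.nonzero(m[r])[0][[0,-1]] if m[r].any() else None) for r in range(0,384,24)])
```

```text
t 48.30 tcp [0.4249 0.2126 0.0862] phi -0.214 f [ 0.7 -0.3  0.2] w 14.2
25133 [(0, array([128, 389])), (24, array([142, 374])), (48, array([156, 359])), (72, array([169, 343])), (96, array([183, 328])), (120, None), (144, array([194, 315])), (168, array([195, 313])), (192, array([196, 312])), (216, array([197, 310])), (240, array([198, 309])), (264, array([198, 307])), (288, None), (312, array([235, 270])), (336, None), (360, None)]
```

Emit:
{"name": "servo_tool", "arguments": {"motion": [[[0, 0, 0], [0, 30, 0], 0], [[0, 0, 0], [0, 50, 0], 0], [[0, 0, 0], [0, 50, 0], 0], [[0, 0, 0], [0, 52, 0], 24], [[0, 0, 0], [0, 52, 0], 25], [[0, 0, 0], [0, 52, 0], 25], [[0, 0, 0], [0, 20, 0], 25], [[0, 0, 0], [0, -40, 0], 25], [[0, 0, 0], [0, -100, -10], 10], [[0, 0, 0], [0, -125, -10], 0], [[0, 0, 0], [0, -125, -10], 0]]}}

```text
clock: 49.72
tcp_pos: [0.4246, 0.2031, 0.2139]
eef_rot: [-1.56, 0.167, -0.169]
force: [0.4, 0.1, 0.0]
grip_width: 0.0
```

Run:
```python
from tin import *
st(); levers(); im=cams.camera("wrist"); m=cmask(im,"green"); ys,xs=np.nonzero(m); print([(r,np.nonzero(m[r])[0][[0,-1]].tolist()) for r in range(0,384,20) if m[r].any()])
mb=cmask(im,"blue"); print([(r,np.nonzero(mb[r])[0][[0,-1]].tolist()) for r in range(0,384,20) if mb[r].any()])
cv2.imwrite("pics/wr19.png",im[:,:,::-1])
```

```text
t 49.73 tcp [0.4246 0.2031 0.2139] phi -0.214 f [0.4 0.1 0. ] w 0.0
lever [0.4233 0.2108 1.347 ] err 0.165 
[(120, [247, 259]), (140, [247, 258]), (160, [245, 259]), (180, [245, 259]), (200, [245, 259]), (320, [7, 7]), (340, [257, 259])]
[(20, [193, 313]), (40, [199, 307]), (60, [205, 300]), (80, [211, 294]), (120, [216, 287]), (140, [217, 287]), (160, [217, 286]), (180, [218, 285]), (200, [218, 284]), (220, [218, 283])]
```

Emit:
{"name": "servo_tool", "arguments": {"motion": [[[0, 0, 0], [0, -30, 10], 0], [[0, 0, 0], [0, -30, 60], 0], [[0, 0, 0], [0, -30, 115], 0], [[0, 0, 0], [0, -30, 168], 0], [[0, 0, 0], [0, 10, 168], 0], [[0, 0, 0], [0, 42, 168], 0], [[0, 0, 0], [0, 42, 168], 0], [[0, 0, 0], [0, 42, 155], 0], [[0, 0, 0], [0, 42, 142], 0], [[0, 0, 0], [0, 42, 129], 0], [[0, 0, 0], [0, 42, 117], 0], [[0, 0, 0], [0, 42, 105], 0], [[0, 0, 0], [0, 42, 93], 0], [[0, 0, 0], [0, 42, 81], 0], [[0, 0, 0], [0, 42, 68], 0], [[0, 0, 0], [0, 42, 60], 0], [[0, 0, 0], [0, -30, 60], 0], [[0, 0, 0], [0, -100, 0], 0], [[0, 0, 0], [0, -120, -60], 80], [[0, 0, 0], [0, -120, -90], 80]]}}

```text
clock: 52.32
tcp_pos: [0.4046, 0.1134, 0.3332]
eef_rot: [-1.561, 0.167, -0.167]
force: [1.6, -0.6, 0.1]
grip_width: 0.0356
```

Run:
```python
from tin import *
st(); findtins(); levers()
```

```text
t 52.33 tcp [0.4046 0.1134 0.3332] phi -0.213 f [ 1.6 -0.6  0.1] w 35.6
tin c [0.4222 0.1981] yaw 1.348 ball [0.4032 0.1142] hinge [0.4355 0.2566] err 2.754 ballgrey [ 19. 161.] 
lever [-0.0122 -0.0096  1.1458] err 0.377 EDGE
lever [ 0.3989 -0.0576 -0.1212] err 1.121 
lever [ 0.0668  0.0053 -1.054 ] err 0.613 EDGE
lever [ 0.4339  0.0027 -0.2759] err 0.383
```

Emit:
{"name": "servo_tool", "arguments": {"motion": [[[0, 0, 0], [0, 0, 0], 80], [[0, 0, 0], [0, 0, 0], 80]]}}

```text
clock: 52.68
tcp_pos: [0.4048, 0.1155, 0.3312]
eef_rot: [-1.562, 0.169, -0.164]
force: [0.8, 0.7, 0.2]
grip_width: 0.0796
```

Run:
```python
from tin import *
from fit import blobs
im=cams.camera("wrist"); cv2.imwrite("pics/wr20.png",im[:,:,::-1]); I=info("wrist")
for f,p in blobs(im,"blue",60):
    ys,xs=np.nonzero(f); print(f.sum(),p,xs.min(),xs.max(),ys.min(),ys.max())
h=np.array([.4394,.2742]);u=np.array([np.cos(1.352),np.sin(1.352)])
for n,q in(("hinge",[*h,.031]),("shutend",[*(h-.12*u),.036]),("ballshut",[*(h-.146*u),.033]),("ball@1.92",[*(h+.05*u),.17]),("ball@1.57",[*h,.179])): print(n,proj("wrist",q,I))
print([(r,np.nonzero(cmask(im,"blue")[r])[0][[0,-1]].tolist()) for r in range(0,384,12) if cmask(im,"blue")[r].any()])
```

```text
978 [326.32231405 316.7892562 ] 306 355 288 343
5624 [252.93910256  72.88782051] 226 281 21 126
hinge [254.72893575  18.54511981]
shutend [253.87211121 123.36444548]
ballshut [253.70225079 143.88894942]
ball@1.92 [ 255.88796924 -107.46121574]
ball@1.57 [255.27960013 -32.58111292]
[(24, [226, 281]), (36, [226, 281]), (48, [226, 280]), (60, [226, 280]), (72, [226, 279]), (84, [227, 279]), (96, [227, 279]), (108, [227, 278]), (120, [227, 278]), (288, [319, 319]), (300, [315, 349]), (312, [317, 355]), (324, [306, 318]), (336, [315, 331])]
```

Run:
```python
from tin import *
findtins()
```

```text
tin c [ 0.4638 -0.1766] yaw 1.604 ball [ 0.4666 -0.2626] hinge [ 0.4618 -0.1166] err 2.817 ballgrey [ 13. 109.] 
tin c [0.424  0.2123] yaw 1.352 ball [0.4053 0.1283] hinge [0.437  0.2708] err 0.034 ballgrey [ 17. 255.]
```

Run:
```python
from tin import *
rows([((.4197,.1928,.10),-.219,0),((.4197,.1928,.0245),-.219,0)],80)
r=R_of(-.219); g=np.array([.4197,.1928,.0245])
for q in((.545,.0204,.060),(.545,.0204,.0255),(.612,.0204,.0255)): print(r.inv().apply(np.array(q)-g)*1e3)
```

```text
[[[-0.0, 0.01, -0.0], [-1, 231, 78], 80], [[-0.0, 0.01, -0.0], [-1, 307, 78], 80]]
[ 159.76175694  -35.5        -141.06038075]
[ 159.76175694   -1.         -141.06038075]
[ 225.16147474   -1.         -126.50438844]
```

Emit:
{"name": "servo_tool", "arguments": {"motion": [[[0, 0.01, 0], [0, 60, 20], 80], [[0, 0.01, 0], [-1, 120, 50], 80], [[0, 0.01, 0], [-1, 180, 78], 80], [[0, 0.01, 0], [-1, 231, 78], 80], [[0, 0.01, 0], [-1, 280, 78], 80], [[0, 0.01, 0], [-1, 307, 78], 80], [[0, 0.01, 0], [-1, 307, 78], 80], [[0, 0.01, 0], [-1, 307, 78], 50], [[0, 0.01, 0], [-1, 307, 78], 50], [[0, 0.01, 0], [-1, 307, 78], 50], [[0, 0.01, 0], [-1, 307, 78], 50]]}}

```text
clock: 54.15
tcp_pos: [0.4204, 0.1922, 0.0257]
eef_rot: [-1.56, 0.176, -0.175]
force: [-2.3, -0.6, 10.9]
grip_width: 0.0649
```

Emit:
{"name": "servo_tool", "arguments": {"motion": [[[0, 0, 0], [0, -20, 0], 50], [[0, 0, 0], [0, -36, -20], 50], [[0, 0.16, 0], [20, -36, -40], 50], [[0, 0.33, 0], [40, -36, -60], 50], [[0, 0.5, 0], [60, -36, -80], 50], [[0, 0.67, 0], [80, -36, -100], 50], [[0, 0.84, 0], [105, -36, -115], 50], [[0, 1.01, 0], [125, -36, -127], 50], [[0, 1.18, 0], [145, -36, -136], 50], [[0, 1.35, 0], [160, -36, -141], 50], [[0, 1.35, 0], [160, -36, -141], 50], [[0, 1.35, 0], [160, -15, -141], 50], [[0, 1.35, 0], [160, -3, -141], 50], [[0, 1.35, 0], [160, -3, -141], 50]]}}

```text
clock: 55.9
tcp_pos: [0.5441, 0.0193, 0.0266]
eef_rot: [-1.208, 1.214, -1.206]
force: [-0.6, -0.4, -3.7]
grip_width: 0.0652
```

Run:
```python
from tin import *
st(); im=save("wrist","wr21"); I=info("wrist"); print(I[1])
rows([((.612,.0204,.0265),-1.571,0)],50)
# roof strip: orange mask front edge, side walls
h=cv2.cvtColor(im,cv2.COLOR_RGB2HSV); m=((h[:,:,0]>5)&(h[:,:,0]<20)&(h[:,:,1]>120)).astype(np.uint8)
for c in range(60,500,55):
    k=np.nonzero(m[:,c])[0]
    if len(k): print(c,k.min(),k.max(),np.round(ray("wrist",(c,k.max()),.054,I)[:2],4),np.round(ray("wrist",(c,k.min()),.054,I)[:2],4))
```

```text
t 55.90 tcp [0.5441 0.0193 0.0266] phi -1.572 f [-0.6 -0.4 -3.7] w 65.2
[0.61123872 0.01758021 0.14752683]
[[[0.0, -0.0, -0.0], [-1, 0, 68], 50]]
```

View pics/wr21.png

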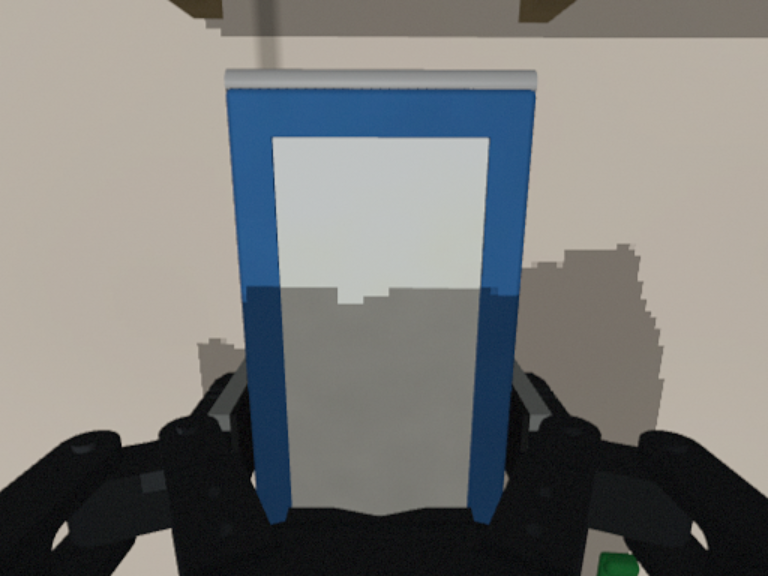

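Run:
```python
from h import *
I=info("wrist")
for p in((222,20),(519,22),(222,10),(519,10)): print(ray("wrist",np.array(p)/1.5,0,I)[:2])
for p in((227,72),(536,72),(228,92),(535,92)): print("tin",ray("wrist",np.array(p)/1.5,.034,I)[:2])
```

```text
[0.64615414 0.06092964]
[ 0.64551797 -0.02000137]
[0.64859289 0.06071481]
[ 0.64844223 -0.01977752]
tin [0.62803699 0.05074786]
tin [ 0.62793894 -0.01573031]
tin [0.62401995 0.05087268]
tin [ 0.62393044 -0.01585798]
```

Emit:
{"name": "servo_tool", "arguments": {"motion": [[[0, 0, 0], [-3, 0, 5], 50], [[0, 0, 0], [-3, 0, 18], 50], [[0, 0, 0], [-3, 0, 31], 50], [[0, 0, 0], [-3, 0, 44], 50], [[0, 0, 0], [-3, 0, 56], 50], [[0, 0, 0], [-3, 0, 68], 50], [[0, 0, 0], [-3, 1, 68], 50], [[0, 0, 0], [-3, 1, 68], 78], [[0, 0, 0], [-3, 1, 68], 78], [[0, 0, 0], [-3, -40, 66], 78], [[0, 0, 0], [-3, -70, 30], 50], [[0, 0, 0], [-3, -70, 2], 45], [[0, 0, 0], [-3, -50, 2], 45], [[0, 0, 0], [-3, -15, 2], 45], [[0, 0, 0], [-3, -15, 2], 40], [[0, 0, 0], [-3, -15, 2], 14], [[0, 0, 0], [-3, -15, 2], 14], [[0, 0, 0], [-3, -15, 2], 14], [[0, 0, 0], [-3, -15, 2], 14]]}}

```text
clock: 58.32
tcp_pos: [0.5473, 0.022, 0.0431]
eef_rot: [-1.206, 1.213, -1.209]
force: [-2.8, 0.6, 7.9]
grip_width: 0.0163
```

Run:
```python
from tin import *
st(); im=save("wrist","wr22")
```

```text
t 58.33 tcp [0.5473 0.022  0.0431] phi -1.574 f [-2.8  0.6  7.9] w 16.3
```

Emit:
{"name": "servo_tool", "arguments": {"motion": [[[0, 0, 0], [0, 0, 12], 14], [[0, 0, 0], [0, 0, 24], 14], [[0, 0, 0], [0, 0, 36], 14], [[0, 0, 0], [0, 0, 48], 14], [[0, 0, 0], [0, 0, 60], 14], [[0, 0, 0], [0, 0, 70], 14], [[0, 0, 0], [0, 0, 78], 14], [[0, 0, 0], [0, 0, 78], 14], [[0, 0, 0], [0, 0, 78], 14]]}}

```text
clock: 59.5
tcp_pos: [0.6246, 0.0217, 0.043]
eef_rot: [-1.207, 1.214, -1.208]
force: [-6.7, 0.1, 10.8]
grip_width: 0.0164
```

Run:
```python
from tin import *
st()
```

```text
t 59.50 tcp [0.6246 0.0217 0.043 ] phi -1.574 f [-6.7  0.1 10.8] w 16.4
```

Emit:
{"name": "servo_tool", "arguments": {"motion": [[[0, 0, 0], [0, 0, 0], 40], [[0, 0, 0], [0, 0, 0], 40], [[0, 0, 0], [0, -40, 0], 45], [[0, 0, 0], [0, -90, -20], 45], [[0, 0, 0], [0, -150, -60], 60], [[0, 0, 0], [0, -210, -100], 70], [[0, 0, 0], [0, -260, -110], 80], [[0, 0, 0], [0, -260, -110], 80]]}}

```text
clock: 60.5
tcp_pos: [0.5156, 0.0213, 0.3066]
eef_rot: [-1.201, 1.209, -1.211]
force: [0.5, -0.6, -0.4]
grip_width: 0.0801
```

Run:
```python
from tin import *
st(); im=save("wrist","wr23"); I=info("wrist")
# ball: dark blob near expected
q=proj("wrist",[.6246,.0205,.033],I); print("exp",q)
g=im.max(2); c,r=int(q[0]),int(q[1]); w=g[r-25:r+26,c-25:c+26]<55
n,l,s,cc=cv2.connectedComponentsWithStats(w.astype(np.uint8)); 
for k in range(1,n):
    if s[k,4]>30: print(s[k],cc[k]+[c-25,r-25],np.round(ray("wrist",cc[k]+[c-25,r-25],.033,I)[:2],4))
cams.camera("wrist"); print(cams.place_of("wrist","tin_a_pull")[:4])
levers(); rows([((.43,-.14,.33),-2.0,0)],80)
```

```text
t 60.50 tcp [0.5156 0.0213 0.3066] phi -1.574 f [ 0.5 -0.6 -0.4] w 80.1
exp [253.28469003  64.50190037]
[ 17  19  17  17 228] [253.20175439  66.05701754] [0.623  0.0206]
[{'pixel': [364.7, 233.9], 'p': 0.94}, {'pixel': [38.6, 71.9], 'p': 0.51}]
lever [ 0.4231 -0.0625 -0.0304] err 0.323 
lever [ 0.4306  0.0007 -0.1781] err 0.267 
[[[0.0, 0.43, -0.0], [161, -29, -85], 80]]
```

Emit:
{"name": "servo_tool", "arguments": {"motion": [[[0, 0.15, 0], [40, -25, -25], 80], [[0, 0.3, 0], [90, -29, -50], 80], [[0, 0.43, 0], [140, -29, -75], 80], [[0, 0.43, 0], [161, -29, -85], 80], [[0, 0.43, 0], [161, -29, -85], 80], [[0, 0.43, 0], [161, -29, -85], 80]]}}

```text
clock: 61.45
tcp_pos: [0.4299, -0.1389, 0.3299]
eef_rot: [-0.974, 1.524, -1.516]
force: [-0.3, 1.1, 0.9]
grip_width: 0.08
```

Run:
```python
from tin import *
st(); findtins(); print(np.round(manip.sense()["q"],2)); save("wrist","wr24")
```

```text
t 61.45 tcp [ 0.4299 -0.1389  0.3299] phi -2.003 f [-0.3  1.1  0.9] w 80.0
tin c [ 0.4362 -0.2791] yaw -1.129 ball [ 0.3994 -0.2013] hinge [ 0.4618 -0.3333] err 0.056 ballgrey [166.  12.] 
tin c [ 0.4953 -0.164 ] yaw -0.486 ball [ 0.4193 -0.1239] hinge [ 0.5484 -0.192 ] err 0.031 ballgrey [ 13. 161.] 
[ 0.01  0.03  0.24  1.93 -0.01  1.19 -1.75]
```

Run:
```python
from tin import *
rows([((.4953,-.164,.10),-2.057,0),((.4953,-.164,.0245),-2.057,0)],80)
r=R_of(-2.057); g=np.array([.4953,-.164,.0245])
for q in((.4255,.2145,.085),(.4255,.2145,.0255)): print(r.inv().apply(np.array(q)-g)*1e3)
```

```text
[[[0.0, 0.05, -0.0], [-4, 230, 71], 80], [[0.0, 0.05, -0.0], [-4, 305, 71], 80]]
[-302.02117862  -60.5        -238.57388304]
[-302.02117862   -1.         -238.57388304]
```

Emit:
{"name": "servo_tool", "arguments": {"motion": [[[0, 0.05, 0], [-4, 60, 30], 80], [[0, 0.05, 0], [-4, 120, 60], 80], [[0, 0.05, 0], [-4, 180, 71], 80], [[0, 0.05, 0], [-4, 235, 71], 80], [[0, 0.05, 0], [-4, 280, 71], 80], [[0, 0.05, 0], [-4, 305, 71], 80], [[0, 0.05, 0], [-4, 305, 71], 80], [[0, 0.05, 0], [-4, 305, 71], 50], [[0, 0.05, 0], [-4, 305, 71], 50], [[0, 0.05, 0], [-4, 305, 71], 50], [[0, 0.05, 0], [-4, 305, 71], 50]]}}

```text
clock: 62.92
tcp_pos: [0.4959, -0.1648, 0.0266]
eef_rot: [-0.939, 1.557, -1.553]
force: [-2.8, 2.0, 8.6]
grip_width: 0.0649
```

Emit:
{"name": "servo_tool", "arguments": {"motion": [[[0, 0, 0], [0, -30, 0], 50], [[0, 0, 0], [0, -60, 0], 50], [[0, -0.17, 0], [-27, -60, -21], 50], [[0, -0.34, 0], [-54, -60, -43], 50], [[0, -0.51, 0], [-81, -60, -64], 50], [[0, -0.68, 0], [-108, -60, -85], 50], [[0, -0.85, 0], [-135, -60, -107], 50], [[0, -1.02, 0], [-162, -60, -128], 50], [[0, -1.19, 0], [-189, -60, -149], 50], [[0, -1.36, 0], [-216, -60, -171], 50], [[0, -1.53, 0], [-243, -60, -192], 50], [[0, -1.7, 0], [-270, -60, -213], 50], [[0, -1.87, 0], [-295, -60, -232], 50], [[0, -1.91, 0], [-302, -60, -237], 50], [[0, -1.91, 0], [-302, -60, -237], 50], [[0, -1.91, 0], [-302, -20, -237], 50], [[0, -1.91, 0], [-302, -1, -237], 50], [[0, -1.91, 0], [-302, 0, -237], 50]]}}

```text
clock: 65.18
tcp_pos: [0.4257, 0.2112, 0.0261]
eef_rot: [-1.566, 0.118, -0.113]
force: [-0.3, 0.8, -4.5]
grip_width: 0.0649
```

Run:
```python
from tin import *
st()
```

```text
t 65.17 tcp [0.4257 0.2112 0.0261] phi -0.147 f [-0.3  0.8 -4.5] w 64.9
```

Emit:
{"name": "servo_tool", "arguments": {"motion": [[[0, 0, 0], [0, 0, 3], 50], [[0, 0, 0], [0, 1, 3], 78], [[0, 0, 0], [0, 1, 3], 78], [[0, 0, 0], [0, -40, 3], 78], [[0, 0, 0], [0, -70, -40], 60], [[0, 0, 0], [0, -70, -83], 45], [[0, 0, 0], [0, -60, -83], 40], [[0, 0, 0], [0, -15, -83], 40], [[0, 0, 0], [0, -15, -83], 40], [[0, 0, 0], [0, -15, -83], 30], [[0, 0, 0], [0, -15, -83], 19], [[0, 0, 0], [0, -15, -83], 18], [[0, 0, 0], [0, -15, -83], 18], [[0, 0, 0], [0, -15, -83], 18]]}}

```text
clock: 66.92
tcp_pos: [0.4143, 0.1308, 0.0423]
eef_rot: [-1.564, 0.113, -0.112]
force: [-0.1, 1.1, 8.2]
grip_width: 0.0183
```

Emit:
{"name": "servo_tool", "arguments": {"motion": [[[-0.02, 0, 0], [0, -14, 1], 18], [[-0.04, 0, 0], [0, -28, 3], 18], [[-0.05, 0, 0], [0, -42, 7], 18], [[-0.07, 0, 0], [0, -55, 11], 18], [[-0.1, 0, 0], [0, -68, 17], 18], [[-0.12, 0, 0], [0, -80, 24], 18], [[-0.14, 0, 0], [0, -92, 33], 18], [[-0.16, 0, 0], [0, -102, 43], 18], [[-0.18, 0, 0], [0, -112, 53], 18], [[-0.2, 0, 0], [0, -120, 65], 18], [[-0.23, 0, 0], [0, -128, 77], 18], [[-0.25, 0, 0], [0, -134, 90], 18], [[-0.27, 0, 0], [0, -139, 103], 18], [[-0.3, 0, 0], [0, -142, 117], 18], [[-0.32, 0, 0], [0, -144, 131], 18], [[-0.35, 0, 0], [0, -145, 145], 18], [[-0.37, 0, 0], [0, -145, 160], 18], [[-0.4, 0, 0], [0, -143, 173], 18], [[-0.4, 0, 0], [0, -143, 173], 18]]}}

```text
clock: 69.3
tcp_pos: [0.4389, 0.3026, 0.1849]
eef_rot: [-1.964, 0.141, -0.091]
force: [0.8, 0.0, 4.8]
grip_width: 0.0185
```

Run:
```python
from tin import *
st(); p,r=pose(); print("ball?",p+r.apply([0,.008,0])); balls()
im=cams.camera("wrist"); I=info("wrist"); m=cmask(im,"blue"); cv2.imwrite("pics/wr25.png",im[:,:,::-1])
print([(r,np.nonzero(m[r])[0][[0,-1]].tolist()) for r in range(0,384,12) if m[r].any()])
```

```text
t 69.30 tcp [0.4389 0.3026 0.1849] phi -0.142 f [0.8 0.  4.8] w 18.5
ball? [0.4384009  0.29956354 0.17756695]
ball [0.441 0.298 0.172] e 0.012 p 0.52 0.80 [382. 185.] [197.  94.]
[(144, [213, 293]), (156, [210, 296]), (168, [206, 300]), (180, [203, 303]), (192, [199, 307]), (204, [195, 310]), (216, [192, 314]), (228, [191, 314]), (264, [447, 447]), (276, [443, 455]), (288, [439, 462]), (300, [457, 457]), (312, [449, 452])]
```

Emit:
{"name": "servo_tool", "arguments": {"motion": [[[0, 0, 0], [0, 0, 0], 36], [[0, 0, 0], [0, 0, 0], 36], [[0, 0, 0], [0, -40, 0], 36], [[0, 0, 0], [0, -80, 0], 36], [[0.15, 0, 0], [0, -120, 20], 36], [[0.3, 0, 0], [0, -130, 30], 36], [[0.4, 0, 0], [0, -130, 40], 36], [[0.4, 0, 0], [0, -130, 40], 36]]}}

```text
clock: 70.55
tcp_pos: [0.4518, 0.3864, 0.2896]
eef_rot: [-1.566, 0.115, -0.113]
force: [0.2, -0.7, 0.3]
grip_width: 0.036
```

Run:
```python
from tin import *
st(); balls()
h=np.array([.4394,.2742]);u=np.array([np.cos(1.4),np.sin(1.4)])
L={}
for c in("scene","side"):
    for a in(1.72,1.92,.0): L[c,a]=proj(c,[*(h-.146*np.cos(a)*u),.033+.146*np.sin(a)]); print(c,a,L[c,a])
    im=cams.camera(c); g=im.max(2)
    for a in(1.72,1.92,0):
        x,y=map(int,np.round(L[c,a])); print(g[y-3:y+4,x-3:x+4].min(1))
    cv2.imwrite(f"pics/z_{c}.png",im[:,:,::-1])
```

```text
t 70.55 tcp [0.4518 0.3864 0.2896] phi -0.145 f [ 0.2 -0.7  0.3] w 36.0
ball [0.445 0.321 0.158] e 0.001 p 0.78 0.85 [387. 193.] [195.  94.]
scene 1.72 [379.93516147 186.27440711]
scene 1.92 [388.83675428 192.19599624]
scene 0.0 [319.23606911 186.91905397]
[40 39 54 88 82 53 20]
[ 1  2  2  1  3 24 67]
[126 125 111  88  88  89 106]
side 1.72 [195.92757263  91.59595315]
side 1.92 [195.62439922  90.17995764]
side 0.0 [201.97544113 159.97700155]
[43  0  6 14 32 55 81]
[116  85  43   0   6  14  32]
[63 49 49 49 48 52 59]
```

Run:
```python
from tin import *
rows([((.40,.005,.28),-1.75,0)],36)
```

```text
[[[0.0, 1.61, -0.0], [4, 9, -386], 36]]
```

Emit:
{"name": "servo_tool", "arguments": {"motion": [[[0, 0.17, 0], [0, 0, -40], 36], [[0, 0.34, 0], [0, 2, -80], 36], [[0, 0.51, 0], [0, 4, -120], 36], [[0, 0.68, 0], [0, 5, -160], 36], [[0, 0.85, 0], [0, 6, -200], 36], [[0, 1.02, 0], [2, 7, -240], 36], [[0, 1.19, 0], [3, 8, -280], 36], [[0, 1.36, 0], [4, 9, -320], 36], [[0, 1.53, 0], [4, 9, -360], 36], [[0, 1.61, 0], [4, 9, -386], 36], [[0, 1.61, 0], [4, 9, -386], 36], [[0, 1.61, 0], [4, 9, -386], 36]]}}

```text
clock: 72.35
tcp_pos: [0.4004, 0.0058, 0.2794]
eef_rot: [-1.118, 1.344, -1.338]
force: [-0.1, 0.1, -0.6]
grip_width: 0.0361
```

Run:
```python
from tin import *
st(); levers()
```

```text
t 72.35 tcp [0.4004 0.0058 0.2794] phi -1.751 f [-0.1  0.1 -0.6] w 36.1
lever [ 0.0137 -0.1248  0.264 ] err 0.358 EDGE
lever [ 4.327e-01 -1.000e-04 -1.938e-01] err 0.179 
lever [ 0.4248 -0.0625 -0.0449] err 0.268
```

Run:
```python
from tin import *
rows([((.434,0,.08),-1.756,0),((.434,0,.026),-1.756,0)],36)
r=R_of(-1.756)
for q in((.425,.2125,.116),(.425,.2125,.086)): print(r.inv().apply(np.array(q)-[.434,0,.026])*1e3)
print("turn",-(-.147+1.756))
```

```text
[[[0.0, 0.01, -0.0], [0, 199, 35], 36], [[0.0, 0.01, -0.0], [0, 253, 35], 36]]
[-207.20866707  -90.          -47.97726848]
[-207.20866707  -60.          -47.97726848]
turn -1.609
```

Emit:
{"name": "servo_tool", "arguments": {"motion": [[[0, 0, 0], [0, 60, 30], 36], [[0, 0, 0], [0, 120, 35], 36], [[0, 0, 0], [0, 180, 35], 36], [[0, 0, 0], [0, 225, 35], 36], [[0, 0, 0], [0, 253, 35], 36], [[0, 0, 0], [0, 253, 35], 36], [[0, 0, 0], [0, 253, 35], 0], [[0, 0, 0], [0, 253, 35], 0], [[0, 0, 0], [0, 253, 35], 0], [[0, 0, 0], [0, 253, 35], 0]]}}

```text
clock: 73.65
tcp_pos: [0.435, -0.0004, 0.0275]
eef_rot: [-1.115, 1.344, -1.34]
force: [-2.2, 0.8, 12.1]
grip_width: 0.0135
```

Emit:
{"name": "servo_tool", "arguments": {"motion": [[[0, 0, 0], [0, -50, 0], 0], [[0, -0.16, 0], [0, -84, 0], 0], [[0, -0.34, 0], [-25, -90, -6], 0], [[0, -0.52, 0], [-50, -90, -12], 0], [[0, -0.7, 0], [-75, -90, -18], 0], [[0, -0.88, 0], [-100, -90, -24], 0], [[0, -1.06, 0], [-130, -90, -30], 0], [[0, -1.24, 0], [-160, -90, -38], 0], [[0, -1.42, 0], [-190, -90, -44], 0], [[0, -1.6, 0], [-207, -90, -48], 0], [[0, -1.6, 0], [-207, -60, -48], 0], [[0, -1.6, 0], [-207, -60, -48], 0]]}}

```text
clock: 75.15
tcp_pos: [0.424, 0.2111, 0.0864]
eef_rot: [-1.566, 0.124, -0.118]
force: [0.4, -0.5, 0.3]
grip_width: 0.0139
```

Run:
```python
from tin import *
st(); im=cams.camera("wrist"); I=info("wrist"); cv2.imwrite("pics/wr26.png",im[:,:,::-1])
m=cmask(im,"blue"); print([(r,np.nonzero(m[r])[0][[0,-1]].tolist()) for r in range(0,300,24) if m[r].any()])
for r in(144,264):
    k=np.nonzero(m[r])[0]; a,b=[ray("wrist",(q,r),.031,I)[:2] for q in(k[0],k[-1])]; print((a+b)/2,np.linalg.norm(a-b))
```

```text
t 75.15 tcp [0.424  0.2111 0.0864] phi -0.154 f [ 0.4 -0.5  0.3] w 13.9
[(0, [130, 381]), (24, [144, 367]), (48, [157, 353]), (72, [171, 339]), (96, [185, 325]), (120, [194, 317]), (144, [196, 316]), (168, [197, 315]), (192, [198, 314]), (216, [200, 313]), (240, [201, 312]), (264, [305, 311])]
[0.43209738 0.25573402] 0.06522453024796405
[0.45226048 0.17982289] 0.0036107733725547083
```

Emit:
{"name": "servo_tool", "arguments": {"motion": [[[0, 0, 0], [0, 30, 0], 0], [[0, 0, 0], [0, 50, 0], 0], [[0, 0, 0], [0, 50, 0], 0], [[0, 0, 0], [0, 52, 0], 24], [[0, 0, 0], [0, 52, 0], 25], [[0, 0, 0], [0, 52, 0], 25], [[0, 0, 0], [0, 20, 0], 25], [[0, 0, 0], [0, -40, 0], 25], [[0, 0, 0], [0, -100, -10], 10], [[0, 0, 0], [0, -125, -10], 0], [[0, 0, 0], [0, -125, -10], 0]]}}

```text
clock: 76.58
tcp_pos: [0.4242, 0.2014, 0.214]
eef_rot: [-1.563, 0.12, -0.122]
force: [0.0, 0.3, -0.8]
grip_width: -0.0001
```

Run:
```python
from tin import *
st(); levers()
```

```text
t 76.58 tcp [0.4242 0.2014 0.214 ] phi -0.154 f [ 0.   0.3 -0.8] w -0.1
lever [0.4224 0.2086 1.4029] err 0.169
```

Emit:
{"name": "servo_tool", "arguments": {"motion": [[[0, 0, 0], [0, -30, 10], 0], [[0, 0, 0], [0, -30, 60], 0], [[0, 0, 0], [0, -30, 115], 0], [[0, 0, 0], [0, -30, 168], 0], [[0, 0, 0], [0, 10, 170], 0], [[0, 0, 0], [0, 42, 170], 0], [[0, 0, 0], [0, 42, 170], 0], [[0, 0, 0], [0, 42, 155], 0], [[0, 0, 0], [0, 42, 142], 0], [[0, 0, 0], [0, 42, 129], 0], [[0, 0, 0], [0, 42, 117], 0], [[0, 0, 0], [0, 42, 105], 0], [[0, 0, 0], [0, 42, 93], 0], [[0, 0, 0], [0, 42, 81], 0], [[0, 0, 0], [0, 42, 68], 0], [[0, 0, 0], [0, 42, 60], 0], [[0, 0, 0], [0, -30, 60], 0], [[0, 0, 0], [0, -100, 0], 30], [[0, 0, 0], [0, -120, -60], 80], [[0, 0, 0], [0, -120, -90], 80]]}}

```text
clock: 79.12
tcp_pos: [0.4096, 0.1107, 0.3334]
eef_rot: [-1.564, 0.12, -0.12]
force: [1.3, -1.3, 0.3]
grip_width: 0.0545
```

Emit:
{"name": "servo_tool", "arguments": {"motion": [[[0, 0, 0], [0, 0, 0], 80], [[0, 0, 0], [0, 0, 0], 80], [[0, 0, 0], [0, 0, 0], 80]]}}

```text
clock: 79.5
tcp_pos: [0.4097, 0.1128, 0.3313]
eef_rot: [-1.565, 0.122, -0.117]
force: [-0.4, -0.1, -0.8]
grip_width: 0.0801
```

Run:
```python
from tin import *
st(); findtins()
```

```text
t 79.50 tcp [0.4097 0.1128 0.3313] phi -0.152 f [-0.4 -0.1 -0.8] w 80.1
tin c [0.4247 0.2121] yaw 1.426 ball [0.4123 0.127 ] hinge [0.4333 0.2715] err 0.029 ballgrey [ 24. 255.]
```

Run:
```python
from tin import *
rows([((.4218,.1923,.10),-.145,0),((.4218,.1923,.0245),-.145,0)],80)
r=R_of(-.145); g=np.array([.4218,.1923,.0245])
for q in((.545,-.0665,.0265),): print(r.inv().apply(np.array(q)-g)*1e3)
```

```text
[[[-0.0, -0.01, -0.0], [1, 231, 80], 80], [[-0.0, -0.01, -0.0], [1, 307, 80], 80]]
[ 159.30176841   -2.         -238.2826611 ]
```

Emit:
{"name": "servo_tool", "arguments": {"motion": [[[0, 0, 0], [0, 60, 20], 80], [[0, 0, 0], [1, 120, 50], 80], [[0, 0, 0], [1, 180, 80], 80], [[0, 0, 0], [1, 231, 80], 80], [[0, 0, 0], [1, 280, 80], 80], [[0, 0, 0], [1, 307, 80], 80], [[0, 0, 0], [1, 307, 80], 80], [[0, 0, 0], [1, 307, 80], 50], [[0, 0, 0], [1, 307, 80], 50], [[0, 0, 0], [1, 307, 80], 50], [[0, 0, 0], [1, 307, 80], 50]]}}

```text
clock: 80.92
tcp_pos: [0.423, 0.1919, 0.0259]
eef_rot: [-1.564, 0.121, -0.12]
force: [-2.0, -2.1, 9.7]
grip_width: 0.065
```

Emit:
{"name": "servo_tool", "arguments": {"motion": [[[0, 0, 0], [0, -20, 0], 50], [[0, 0, 0], [0, -40, -20], 50], [[0, 0.16, 0], [20, -40, -45], 50], [[0, 0.33, 0], [40, -40, -70], 50], [[0, 0.5, 0], [60, -40, -95], 50], [[0, 0.67, 0], [80, -40, -125], 50], [[0, 0.84, 0], [100, -40, -155], 50], [[0, 1.01, 0], [120, -40, -185], 50], [[0, 1.18, 0], [140, -40, -210], 50], [[0, 1.35, 0], [155, -40, -230], 50], [[0, 1.425, 0], [159, -40, -238], 50], [[0, 1.425, 0], [159, -40, -238], 50], [[0, 1.425, 0], [159, -15, -238], 50], [[0, 1.425, 0], [159, -2, -238], 50], [[0, 1.425, 0], [159, -2, -238], 50]]}}

```text
clock: 82.8
tcp_pos: [0.543, -0.0673, 0.0257]
eef_rot: [-1.206, 1.217, -1.21]
force: [1.6, 0.2, -4.3]
grip_width: 0.0648
```

Run:
```python
from tin import *
st(); im=save("wrist","wr27"); I=info("wrist"); m=cmask(im,"blue")
for r in(62,70,100,150):
    k=np.nonzero(m[r])[0]; a,b=[ray("wrist",(q,r),.036,I)[:2] for q in(k[0],k[-1])]; print(r,k[[0,-1]],np.round(a,4),np.round(b,4))
# rows 0..20 profile for wall feet at top of image
h=cv2.cvtColor(im,cv2.COLOR_RGB2HSV); print(h[5,110:400:6,1]); print(h[5,110:400:6,2])
for p in((100,10),(400,10)): print(ray("wrist",p,0,I)[:2])
```

```text
t 82.80 tcp [ 0.543  -0.0673  0.0257] phi -1.577 f [ 1.6  0.2 -4.3] w 64.8
62 [149 354] [ 0.6224 -0.0359] [ 0.622 -0.101]
70 [149 354] [ 0.62   -0.0357] [ 0.6196 -0.1012]
100 [151 352] [ 0.6108 -0.0355] [ 0.6104 -0.1013]
150 [156 348] [ 0.5944 -0.0357] [ 0.594  -0.1012]
[ 30  32  99  96 100  96 104  32  34  34  34  32  34  32  36  32  34  32
  32  32  32  32  32  31  32  34  33  32  31  34  33  34  29  31  30  33
  33  31  34  36 114 109 103 112 109  42  29  26  27]
[118 120  67  69  66  69  71 119 120 120 121 118 121 120 120 121 120 120
 121 120 119 121 120 122 121 121 123 121 122 121 122 121 122 122 120 122
 123 123 121 120  67  70  67  66  70 109 187 188 188]
[ 0.64621646 -0.00699577]
[ 0.64541499 -0.12839545]
```

Emit:
{"name": "servo_tool", "arguments": {"motion": [[[0, 0, 0], [-1, 0, 5], 50], [[0, 0, 0], [-1, 0, 18], 50], [[0, 0, 0], [-1, 0, 31], 50], [[0, 0, 0], [-1, 0, 44], 50], [[0, 0, 0], [-1, 0, 56], 50], [[0, 0, 0], [-1, 0, 68], 50], [[0, 0, 0], [-1, 1, 68], 50], [[0, 0, 0], [-1, 1, 68], 78], [[0, 0, 0], [-1, 1, 68], 78], [[0, 0, 0], [-1, -40, 66], 78], [[0, 0, 0], [-1, -70, 30], 50], [[0, 0, 0], [-1, -70, 2], 45], [[0, 0, 0], [-1, -50, 2], 40], [[0, 0, 0], [-1, -15, 2], 40], [[0, 0, 0], [-1, -15, 2], 36], [[0, 0, 0], [-1, -15, 2], 14], [[0, 0, 0], [-1, -15, 2], 14], [[0, 0, 0], [-1, -15, 2], 14], [[0, 0, 0], [-1, -15, 2], 14]]}}

```text
clock: 85.22
tcp_pos: [0.5456, -0.067, 0.0418]
eef_rot: [-1.204, 1.217, -1.213]
force: [-3.8, -0.8, 8.6]
grip_width: 0.0165
```

Emit:
{"name": "servo_tool", "arguments": {"motion": [[[0, 0, 0], [0, 0, 12], 14], [[0, 0, 0], [0, 0, 24], 14], [[0, 0, 0], [0, 0, 36], 14], [[0, 0, 0], [0, 0, 48], 14], [[0, 0, 0], [0, 0, 60], 14], [[0, 0, 0], [0, 0, 70], 14], [[0, 0, 0], [0, 0, 79], 14], [[0, 0, 0], [0, 0, 79], 14], [[0, 0, 0], [0, 0, 79], 14]]}}

```text
clock: 86.35
tcp_pos: [0.6245, -0.0677, 0.0417]
eef_rot: [-1.204, 1.217, -1.213]
force: [-4.5, -1.0, 10.1]
grip_width: 0.0164
```

Release, back off, check both balls, then look at tin T1.

Emit:
{"name": "servo_tool", "arguments": {"motion": [[[0, 0, 0], [0, 0, 0], 36], [[0, 0, 0], [0, 0, 0], 36], [[0, 0, 0], [0, -40, 0], 45], [[0, 0, 0], [0, -90, -20], 45], [[0, 0, 0], [0, -150, -60], 60], [[0, 0, 0], [0, -210, -100], 70], [[0, 0, 0], [0, -260, -110], 80], [[0, 0, 0], [0, -260, -110], 80]]}}

```text
clock: 87.35
tcp_pos: [0.5152, -0.0676, 0.3055]
eef_rot: [-1.2, 1.213, -1.216]
force: [0.3, 0.7, -0.8]
grip_width: 0.0798
```

Run:
```python
from tin import *
st(); im=save("wrist","wr28"); I=info("wrist"); g=im.max(2)
for e in((.6235,.0205),(.6245,-.067)):
    q=proj("wrist",[*e,.033],I); c,r=int(q[0]),int(q[1]); r0=max(r-25,0); w=g[r0:r+26,c-25:c+26]<55
    n,l,s,cc=cv2.connectedComponentsWithStats(w.astype(np.uint8))
    for k in range(1,n):
        if s[k,4]>60: print(s[k],np.round(ray("wrist",cc[k]+[c-25,r0],.033,I)[:2],4))
rows([((.38,-.20,.33),-2.68,0)],80)
```

```text
t 87.35 tcp [ 0.5152 -0.0676  0.3055] phi -1.579 f [ 0.3  0.7 -0.8] w 79.8
[ 17  18  17  17 235] [0.6231 0.0205]
[ 19  17  17  18 231] [ 0.6236 -0.0684]
[[[-0.0, 1.1, -0.0], [134, -27, -134], 80]]
```

Emit:
{"name": "servo_tool", "arguments": {"motion": [[[0, 0.17, 0], [25, -20, -25], 80], [[0, 0.34, 0], [50, -27, -50], 80], [[0, 0.51, 0], [75, -27, -75], 80], [[0, 0.68, 0], [100, -27, -100], 80], [[0, 0.85, 0], [120, -27, -120], 80], [[0, 1.02, 0], [134, -27, -134], 80], [[0, 1.11, 0], [134, -27, -134], 80], [[0, 1.11, 0], [134, -27, -134], 80], [[0, 1.11, 0], [134, -27, -134], 80]]}}

```text
clock: 88.52
tcp_pos: [0.3798, -0.2002, 0.3273]
eef_rot: [-0.458, 1.973, -1.965]
force: [-0.5, -0.6, -0.6]
grip_width: 0.08
```

Run:
```python
from tin import *
st(); findtins(); print(np.round(manip.sense()["q"],2))
```

```text
t 88.53 tcp [ 0.3798 -0.2002  0.3273] phi -2.686 f [-0.5 -0.6 -0.6] w 80.0
tin c [ 0.4363 -0.2803] yaw -1.127 ball [ 0.3994 -0.2027] hinge [ 0.4621 -0.3345] err 0.033 ballgrey [ 13. 255.] 
[ 0.24 -0.02  0.17  1.97  0.    1.19 -2.27]
```

Run:
```python
from tin import *
rows([((.4363,-.2803,.10),-2.698,0),((.4363,-.2803,.0245),-2.698,0)],80)
r=R_of(-2.698); g=np.array([.4363,-.2803,.0245])
for q in((.46,-.10,.0945),(.50,.1,.0945),(.4283,.3822,.0945),(.4283,.3822,.030)): print(r.inv().apply(np.array(q)-g)*1e3)
```

```text
[[[0.0, 0.01, 0.0], [-16, 227, 98], 80], [[0.0, 0.01, 0.0], [-16, 303, 98], 80]]
[ -98.78865561  -70.         -152.67803222]
[-220.75471231  -70.         -316.15366042]
[-277.11077457  -70.         -601.81381558]
[-277.11077457   -5.5        -601.81381558]
```

Emit:
{"name": "servo_tool", "arguments": {"motion": [[[0, 0, 0], [-8, 60, 50], 80], [[0, 0.01, 0], [-16, 120, 98], 80], [[0, 0.01, 0], [-16, 180, 98], 80], [[0, 0.01, 0], [-16, 235, 98], 80], [[0, 0.01, 0], [-16, 280, 98], 80], [[0, 0.01, 0], [-16, 303, 98], 80], [[0, 0.01, 0], [-16, 303, 98], 80], [[0, 0.01, 0], [-16, 303, 98], 50], [[0, 0.01, 0], [-16, 303, 98], 50], [[0, 0.01, 0], [-16, 303, 98], 50], [[0, 0.01, 0], [-16, 303, 98], 50]]}}

```text
clock: 89.95
tcp_pos: [0.437, -0.2808, 0.0257]
eef_rot: [-0.445, 1.978, -1.973]
force: [-1.8, 2.2, 9.9]
grip_width: 0.0651
```

Emit:
{"name": "servo_tool", "arguments": {"motion": [[[0, 0, 0], [0, -40, 0], 50], [[0, 0, 0], [0, -70, 0], 50], [[0, -0.15, 0], [-24, -70, -38], 50], [[0, -0.3, 0], [-49, -70, -76], 50], [[0, -0.45, 0], [-74, -70, -114], 50], [[0, -0.6, 0], [-99, -70, -153], 50], [[0, -0.75, 0], [-130, -70, -194], 50], [[0, -0.9, 0], [-160, -70, -235], 50], [[0, -1.05, 0], [-190, -70, -276], 50], [[0, -1.2, 0], [-220, -70, -316], 50], [[0, -1.35, 0], [-228, -70, -356], 50], [[0, -1.5, 0], [-236, -70, -396], 50], [[0, -1.65, 0], [-244, -70, -436], 50], [[0, -1.8, 0], [-252, -70, -476], 50], [[0, -1.95, 0], [-260, -70, -516], 50], [[0, -2.1, 0], [-268, -70, -556], 50], [[0, -2.25, 0], [-275, -70, -590], 50], [[0, -2.4, 0], [-277, -70, -602], 50], [[0, -2.55, 0], [-277, -70, -602], 50], [[0, -2.55, 0], [-277, -70, -602], 50]]}}

```text
clock: 92.45
tcp_pos: [0.4291, 0.3815, 0.0967]
eef_rot: [-1.565, 0.119, -0.116]
force: [0.1, -0.1, -4.6]
grip_width: 0.0646
```

Run:
```python
from tin import *
st(); rows([((.4283,.3822,.0285),-.149,0)],50)
```

```text
t 92.45 tcp [0.4291 0.3815 0.0967] phi -0.150 f [ 0.1 -0.1 -4.6] w 64.6
[[[-0.0, -0.0, -0.0], [-1, 68, 0], 50]]
```

Emit:
{"name": "servo_tool", "arguments": {"motion": [[[0, 0, 0], [-1, 40, 0], 50], [[0, 0, 0], [-1, 62, 0], 50], [[0, 0, 0], [-1, 68, 0], 50], [[0, 0, 0], [-1, 68, 0], 50], [[0, 0, 0], [-1, 68, 0], 76], [[0, 0, 0], [-1, 68, 0], 76], [[0, 0, 0], [-1, 20, 0], 76], [[0, 0, 0], [-1, -10, -40], 60], [[0, 0, 0], [-1, -10, -85], 45], [[0, 0, 0], [-1, 10, -85], 40], [[0, 0, 0], [-1, 51, -85], 40], [[0, 0, 0], [-1, 51, -85], 40], [[0, 0, 0], [-1, 51, -85], 30], [[0, 0, 0], [-1, 51, -85], 19], [[0, 0, 0], [-1, 51, -85], 18], [[0, 0, 0], [-1, 51, -85], 18], [[0, 0, 0], [-1, 51, -85], 18]]}}

```text
clock: 94.58
tcp_pos: [0.4157, 0.2986, 0.0463]
eef_rot: [-1.564, 0.117, -0.116]
force: [-1.5, 0.6, 7.2]
grip_width: 0.0184
```

Run:
```python
from tin import *
st()
```

```text
t 94.58 tcp [0.4157 0.2986 0.0463] phi -0.149 f [-1.5  0.6  7.2] w 18.4
```

Emit:
{"name": "servo_tool", "arguments": {"motion": [[[-0.02, 0, 0], [0, -14, 1], 17], [[-0.04, 0, 0], [0, -28, 3], 17], [[-0.05, 0, 0], [0, -42, 7], 17], [[-0.07, 0, 0], [0, -55, 11], 17], [[-0.1, 0, 0], [0, -68, 17], 17], [[-0.12, 0, 0], [0, -80, 24], 17], [[-0.14, 0, 0], [0, -92, 33], 17], [[-0.16, 0, 0], [0, -102, 43], 17], [[-0.18, 0, 0], [0, -112, 53], 17], [[-0.2, 0, 0], [0, -120, 65], 17], [[-0.23, 0, 0], [0, -128, 77], 17], [[-0.25, 0, 0], [0, -134, 90], 17], [[-0.27, 0, 0], [0, -139, 103], 17], [[-0.3, 0, 0], [0, -142, 117], 17], [[-0.3, 0, 0], [0, -143, 124], 17], [[-0.3, 0, 0], [0, -143, 126], 17]]}}

```text
clock: 96.58
tcp_pos: [0.434, 0.4222, 0.1885]
eef_rot: [-1.864, 0.14, -0.1]
force: [-0.9, -0.9, -4.6]
grip_width: 0.0173
```

Run:
```python
from tin import *
st(); p,r=pose(); print("ball?",p+r.apply([0,.008,0])); balls()
```

```text
t 96.58 tcp [0.434  0.4222 0.1885] phi -0.149 f [-0.9 -0.9 -4.6] w 17.3
ball? [0.43366323 0.41988066 0.18089969]
ball [ 0.63  -0.07   0.038] e 0.008 p 0.52 0.52 [237. 220.] [297. 182.]
```

Emit:
{"name": "servo_tool", "arguments": {"motion": [[[0, 0, 0], [0, 0, 0], 36], [[0, 0, 0], [0, 0, 0], 36], [[0, 0, 0], [0, -40, 0], 36], [[0, 0, 0], [0, -80, 0], 36], [[0.15, 0, 0], [0, -120, -20], 36], [[0.3, 0, 0], [0, -130, -60], 36], [[0.3, 0, 0], [0, -130, -120], 36], [[0.3, 0, 0], [0, -130, -120], 36]]}}

```text
clock: 97.78
tcp_pos: [0.424, 0.3429, 0.3502]
eef_rot: [-1.565, 0.119, -0.122]
force: [-0.2, 2.2, -0.2]
grip_width: 0.0359
```

Run:
```python
from tin import *
st(); balls(); im=cams.camera("wrist"); cv2.imwrite("pics/wr30.png",im[:,:,::-1])
```

```text
t 97.78 tcp [0.424  0.3429 0.3502] phi -0.154 f [-0.2  2.2 -0.2] w 35.9
ball [ 0.633 -0.069  0.034] e 0.003 p 0.53 0.53 [235. 222.] [296. 182.]
```

Run:
```python
from tin import *
a=cams.camera("scene")[110:290,220:450]; b=cams.camera("side")[60:230,130:330]; w=cv2.imread("pics/wr30.png")
top=np.hstack([cv2.resize(a[:,:,::-1],(400,313)),cv2.resize(b[:,:,::-1],(400,313))])
bot=np.hstack([cv2.resize(w,(380,285)),np.zeros((285,420,3),np.uint8)]); cv2.imwrite("pics/fin1.png",np.vstack([top,bot]))
```

```text
(no output)
```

View pics/fin1.png

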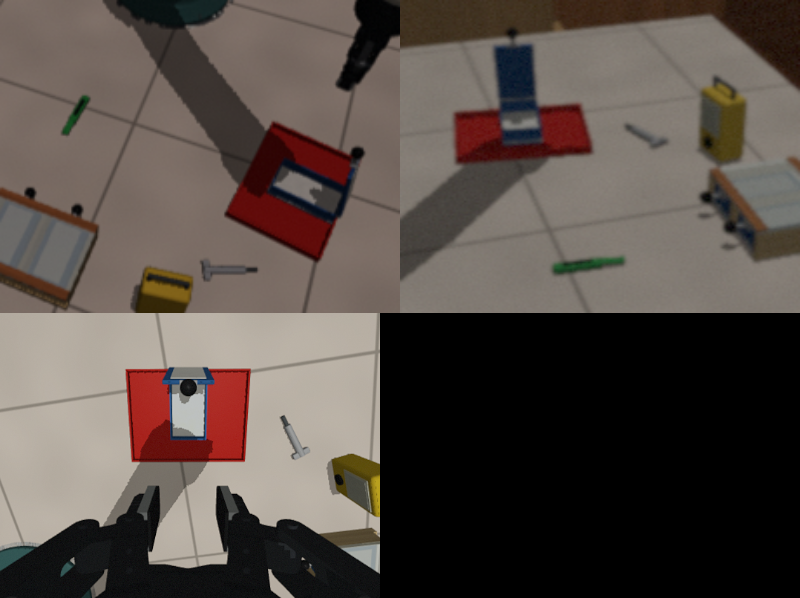

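Run:
```python
from tin import *
x,e=tri((425.3,198),(185.5,77.9)); print(x,e)
x2,e2=tri((253.3,98.4),(185.5,77.9),"wrist","side"); print(x2,e2)
I=info("wrist"); f=lambda p,z:ray("wrist",np.array([p[0],p[1]-313])*512/380,z,I)[:2]
print("near end rim",f((171,438),.035),f((207,438),.035)); print("tray",f((133,461),.018),f((245,461),.018),f((127,370),.018),f((250,370),.018))
b=(f((171,438),.035)+f((207,438),.035))/2; u=np.array([np.cos(1.425),np.sin(1.425)]); hinge=b+.12*u
for q in(x,x2): print("theta",np.arctan2(q[2]-.035,-(q[:2]-hinge)@u))
```

```text
[0.43508354 0.41736402 0.17714632] 0.0014853076981850624
[0.433844   0.41699524 0.17685503] 0.003441319281292372
near end rim [0.38824968 0.33378271] [0.45331578 0.32421994]
tray [0.30572651 0.29649997] [0.52165177 0.26483837] [0.32965814 0.46235101] [0.54435787 0.43060236]
theta 1.3594525568993392
theta 1.3553624197980139
```

Run:
```python
from h import *
print(manip.hand_in()); st()
```

```text
the job is handed in; nothing more can be done
None
the job is handed in; nothing more can be done
```

The job is handed in at about 98 s of the 210 s. All three tins are where I judged they belong, though no verdict is reported.

- **Two free tins:** the lid of the tin by the tray fell shut every time it slipped from the grip. The middle tin's lid fell back onto its stop and dropped shut when pushed. Each got a lever, was shut, and was slid hinge end first into a lane (left and right). The ball pulls show both tin centres about 64 mm past the mouth and central in the lane, inside the 56–85 mm window.
- **One stiff tin:** the third tin's lid stayed at about 1.36 rad where I let it go, where a free lid would have dropped. It stands empty in the red tray with the lid up. Its centre is about 22–24 mm from the tray's middle, against a limit of 45 mm.

**Problems on the way:** opening the first tin took five tries. A full-force pinch kept the ball from turning, so the ball slipped out or the tin slid. In one try it slid to within a few centimetres of the work light. Measured right after that try, the light was within about 1 cm of its first measured spot, which is camera accuracy. Pinching lightly with the tin set against the tray wall solved it.

**Not checked directly:**
- The stiff tin being level. My measurement puts its hinge end within 2 mm of the tray wall, which is at the accuracy limit.
- The free lids being shut once the tins were under the ledge. They were seen shut just before they were slid in.
- The levers after the lids were closed. Both were measured lying inside the open tins.
- The jar, rasp and core remover, which I did not measure again; the arm did not work near them.

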